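# Stack the turned rings on the post tip the gauge, drive the pin

## Robot

A 6-joint arm with a two-finger parallel gripper is mounted at the origin on the work surface. World frame = base frame: x ahead of the robot, y to its left, z up, the work surface at z = 0. Lengths are in m, angles in degrees, forces in N, time in s.
With the tool pointing down it reaches from about 0.25 to 0.725 m from the base axis. Payload 9.7 kg.
Tool frame: the origin (TCP) lies between the finger pads; the fingertips stand 11 mm ahead of it and the grasp point (between the pads) lies 8 mm behind it; z points along the fingers, x is the direction in which the jaws open and shut, and the axes are right-handed (so a half turn about z gives the same grasp; the last joint's range is limited). The gripper opens to 85 mm and grips with 20 to 120 N. Pads are 22 mm wide; open, the fingers measure 114 mm over their backs; the gripper's body (76 mm by 85 mm) begins 54 mm behind the grasp point. The pads swing forward as they close: fully open they stand 13 mm farther back than shut.
Start: joints at [68.755, 4.979, 10.078, 95.1, 0, 90], TCP at [0.199, 0.513, 0.242] pointing down, gripper open.
Joint ranges: [-179.16, 179.16], [-48.56, 103.87], [-65.8, 70.77], [-126.05, 130.52], [-82.76, 87.17], [-180, 180]. Speed limits (degrees/s): [127.2, 127.2, 147.25, 180, 180, 180].

## Interface

Orientations are given as [roll, pitch, yaw] about the fixed x, y, z axes, in that order (R = Rz(yaw) Ry(pitch) Rx(roll)).
In Python, from workcell import get_obs, camera, job_done, spotter gives the robot as it stands.
- The arm moves only by the tool play_rows, never from a script. Its argument "rows" is a list of rows, each a list of 3 entries, a list of its own where there are three numbers: the closure, from 0 (fully open) to 1 (shut), then the shift along the tool's x, y, z in cm, then the turn, a rotation vector about the tool's x, y, z in degrees. In form: [[claw, [x, y, z], [wx, wy, wz]], ...]. A call has 1 to 12 rows; each row shifts and turns the pose as measured when the row begins, along the tool's axes as they then stand; what a row does not reach is not made up. A row lasts 1/10 s, in which the tool goes at most 50 mm and 8.59 degrees, less where a joint would pass 70% of its speed; a pose out of reach is approached as far as the arm can. A call is refused whole if a number of a shift passes 5 or a number of a turn 8.59, either way. A call with a gripper value outside its range is refused whole. The fingers move at their own pace and stop on an object; "newtons" is the grip in N (left out, the last holds). Time passes only in rows, so rows that do not move let the fingers close. It gives the time, the measured TCP pose, the force and the opening at its end, in the units of the state.
- get_obs(): the state, without advancing time (a new reading comes with each control period).
- camera(name): name is "scene" or "side" or "wrist"; returns a dict with "img" (384x512x3 uint8, red, green, blue), "intrinsics" (3x3 intrinsics, pixels), "k1" (the pictures are not rectified: a ray, as slopes to the right and down, at radius r is drawn at 1 + k1 r^2 times it, then the intrinsics apply), "xyz" and "orientation" of the camera in the world. Camera axes: x right, y down, z forward; pixel columns grow to the right and rows downward; lengths in m; the calibration is good to about 2 mm. A picture is of the moment at which its call begins. There is no depth.
- job_done(): hands the job in, once; it reports no verdict.
Trained networks look in a picture, given as the dict that the camera call returned (one of the last four; its "shot" number tells which), for a name from the list of things; names that differ only in an ending like _2 or _b are one class to them, and where a whole thing is asked for, a point or a joint stands for the part that bears it (a point fixed in the world has none). Each returns a list of dicts, best first, with "confidence" (0 to 1); they miss things now and then, are a little off and sometimes report something else, mostly with a low value. They report only what shows in the picture. A call takes as long as a camera call. They do not tell look-alikes from the thing itself.
- spotter.spot_in(picture, thing): "point" ([x, y, z] in m, in world coordinates, good to about 4 mm: the middle of the surface that is visible of it).
- spotter.trace(picture, thing): "pixels" (384x512 bool, what is visible of it).
The state is a dict: "time": time; "q": joint angles; "qd": joint speeds; "joint_efforts": joint torques, N m; "ee_pos": TCP position; "tcp_rot": TCP orientation; "wrist_force": force on the tool from outside, world axes, zero at the start; "torque": the same for the moment, N m; "opening": finger opening in m.
Only numpy, scipy, OpenCV 4.12 (cv2) and the standard library are available. Lean on these libraries where they do the work, as an engineer would, in place of code of your own. Each camera call takes 0.05 s, during which the arm holds its last target.

## Task

Thread all the dark wooden rings that are there onto the stand's locating post, the largest at the bottom and each next smaller one on top of it, every ring fully home and lying flat. Tip the tall gauge block over its low stop onto its side on its bed, so that the blows cannot topple it. Then take the mallet and drive the stand's sprung locking pin all the way down onto its collar with it (only the mallet may press the pin, and only once the rings are on and the block is down), and lay the mallet back on its rest with the handle in the saddle, leaving everything else on the bench where it is.

Things in the scene. Friction and masses are not known exactly. Their poses are not given: they have to be found in the camera images.
- ring66: flat ring turned from dark wood, 66 mm outside diameter, 20 mm bore, 11 mm thick. Origin at its centre (5.5 mm above the face it lies on), z along its axis; both faces are alike. May be absent.
- ring58: flat ring turned from dark wood, 58 mm outside diameter, 20 mm bore, 11 mm thick. Origin at its centre (5.5 mm above the face it lies on), z along its axis; both faces are alike. May be absent.
- ring50: flat ring turned from dark wood, 50 mm outside diameter, 20 mm bore, 11 mm thick. Origin at its centre (5.5 mm above the face it lies on), z along its axis; both faces are alike. May be absent.
- ring42: flat ring turned from dark wood, 42 mm outside diameter, 20 mm bore, 11 mm thick. Origin at its centre (5.5 mm above the face it lies on), z along its axis; both faces are alike. May be absent.
- ring34: flat ring turned from dark wood, 34 mm outside diameter, 20 mm bore, 11 mm thick. Origin at its centre (5.5 mm above the face it lies on), z along its axis; both faces are alike. May be absent.
- stand: aluminium stacking stand fixed to the bench, base plate 110 x 160 x 15 mm (x, y, z), origin under its centre, z up. At y = +40 mm a steel locating post 16 mm in diameter rises 64 mm above the plate (its top 8 mm tapers to 7 mm); at y = -50 mm is the sprung pin in a brass collar of 30 mm diameter that stands 20 mm above the plate.
- post_foot (a point): foot of the locating post: on its axis, on the top face of the base plate (15 mm above the bench). Axes as the stand's.
- pin_top (a point): centre of the top of the steel pin head (22 mm diameter, 8 mm thick); 58 mm above the bench when up, 43 mm when down.
- pin (a joint): travel of the sprung locking pin, m: 0 up, grows as it is driven straight down, 0.015 when the underside of its head sits on the brass collar. It takes about 7 N to move and stays where it is left. Only the mallet may press it.
- gauge: aluminium gauge block, 36 x 36 x 90 mm, 0.32 kg, with dark grooves; origin at its centre, z along its length. At the start it stands upright in the pocket of its bed, its top 96 mm above the bench; a push near its top along the bed's +y tips it over the step (it falls by itself once leaning some 25 degrees).
- bed: dark steel bed fixed to the bench, 60 x 140 mm (x, y), origin on its underside. From y = -65 to -23 mm is a pocket with its floor 6 mm above the bench; from y = -23 to +75 mm the bed is 16 mm high, so that the step at y = -23 mm is a 10 mm high stop for the foot of the block.
- bed_spot (a point): where the gauge block's origin lies when the block lies on its side on the raised part of the bed, its length along the bed's y: 34 mm above the bench. Axes as the bed's.
- mallet: joiner's wooden mallet, about 0.28 kg. Origin at the centre of the head, x along the handle from handle to head. Head 60 x 52 x 52 mm (x, y, z), any of its four long sides will do to strike with; square handle 22 x 22 mm, from x = -30 to x = -180 mm; balances about x = -30 mm. At the start it lies level on its rest.
- rest: wooden mallet rest fixed to the bench: board 240 x 90 x 8 mm, origin under its centre, x along its length. At x = -95 mm a 20 mm long saddle carries the end of the handle at 23 mm above the bench, between two cheeks 30 mm apart whose tops are 42 mm above the bench.
- rest_spot (a point): where the mallet's origin lies when the mallet is on its rest: head standing on the board, 34 mm above the bench, handle pointing to the rest's -x into the saddle. Axes as the rest's.
- sanding_block: bystander: cork block 50 x 70 x 28 mm, origin under its centre
- finish_jar: bystander: amber glass jar, 60 mm diameter, 85 mm high, origin under its centre
- blank_a: bystander: square wooden blank 130 x 22 x 22 mm, long along x, origin under its centre
- blank_b: bystander: square wooden blank 22 x 140 x 22 mm, long along y, origin under its centre
- gouge: bystander: turning gouge lying along its x, 280 mm long, origin at the handle's butt, on the bench
There are look-alikes about, which are no part of the job. What is shaped like the ring66 but turquoise is not meant. Several things have the shape of the stand; the one meant has the colours described above.

How it is judged (in metres and radians):
On the way, in this order (a step that is already met when the one before it is completed fails the run):
1. all rings present are fully home on the post, largest at the bottom to smallest on top, and the gauge block lies on its side on its bed (in any order) (horizontal distance between each of ring66, ring58, ring50, ring42, ring34 and post_foot below 0.006 m and angle between the z axis of each of ring66, ring58, ring50, ring42, ring34 and the z axis of stand, either way round below 0.07 rad and z of ring66 in the frame of post_foot between 0.0025 and 0.0085 m and ((z of ring58 in the frame of ring66 above 0.008 m and angle between ring66's own z axis and vertical below 0.5 rad) or (z of ring58 in the frame of ring66 below -0.008 m and angle between ring66's own z axis and vertical above 2.6 rad)) and ((z of ring50 in the frame of ring66 above 0.008 m and angle between ring66's own z axis and vertical below 0.5 rad) or (z of ring50 in the frame of ring66 below -0.008 m and angle between ring66's own z axis and vertical above 2.6 rad)) and ((z of ring42 in the frame of ring66 above 0.008 m and angle between ring66's own z axis and vertical below 0.5 rad) or (z of ring42 in the frame of ring66 below -0.008 m and angle between ring66's own z axis and vertical above 2.6 rad)) and ((z of ring34 in the frame of ring66 above 0.008 m and angle between ring66's own z axis and vertical below 0.5 rad) or (z of ring34 in the frame of ring66 below -0.008 m and angle between ring66's own z axis and vertical above 2.6 rad)) and (z of ring58 in the frame of post_foot between 0.0025 and 0.0085 m or z of ring58 in the frame of post_foot between 0.0135 and 0.0195 m) and ((z of ring50 in the frame of ring58 above 0.008 m and angle between ring58's own z axis and vertical below 0.5 rad) or (z of ring50 in the frame of ring58 below -0.008 m and angle between ring58's own z axis and vertical above 2.6 rad)) and ((z of ring42 in the frame of ring58 above 0.008 m and angle between ring58's own z axis and vertical below 0.5 rad) or (z of ring42 in the frame of ring58 below -0.008 m and angle between ring58's own z axis and vertical above 2.6 rad)) and ((z of ring34 in the frame of ring58 above 0.008 m and angle between ring58's own z axis and vertical below 0.5 rad) or (z of ring34 in the frame of ring58 below -0.008 m and angle between ring58's own z axis and vertical above 2.6 rad)) and (z of ring50 in the frame of post_foot between 0.0025 and 0.0085 m or z of ring50 in the frame of post_foot between 0.0135 and 0.0195 m or z of ring50 in the frame of post_foot between 0.0245 and 0.0305 m) and ((z of ring42 in the frame of ring50 above 0.008 m and angle between ring50's own z axis and vertical below 0.5 rad) or (z of ring42 in the frame of ring50 below -0.008 m and angle between ring50's own z axis and vertical above 2.6 rad)) and ((z of ring34 in the frame of ring50 above 0.008 m and angle between ring50's own z axis and vertical below 0.5 rad) or (z of ring34 in the frame of ring50 below -0.008 m and angle between ring50's own z axis and vertical above 2.6 rad)) and (z of ring42 in the frame of post_foot between 0.0025 and 0.0085 m or z of ring42 in the frame of post_foot between 0.0135 and 0.0195 m or z of ring42 in the frame of post_foot between 0.0245 and 0.0305 m or z of ring42 in the frame of post_foot between 0.0355 and 0.0415 m) and ((z of ring34 in the frame of ring42 above 0.008 m and angle between ring42's own z axis and vertical below 0.5 rad) or (z of ring34 in the frame of ring42 below -0.008 m and angle between ring42's own z axis and vertical above 2.6 rad)) and (z of ring34 in the frame of post_foot between 0.0025 and 0.0085 m or z of ring34 in the frame of post_foot between 0.0135 and 0.0195 m or z of ring34 in the frame of post_foot between 0.0245 and 0.0305 m or z of ring34 in the frame of post_foot between 0.0355 and 0.0415 m or z of ring34 in the frame of post_foot between 0.0465 and 0.0525 m) and distance between gauge and bed_spot below 0.025 m and angle between the z axis of gauge and the y axis of bed, either way round below 0.12 rad), for 0.2 s.
2. the pin is driven down with the mallet (value of joint pin above 0.0125 m and contact force between mallet and pin above 0.5 N).
At the end, for the whole second after the job is handed in: All rings present on the post (6 mm of axis, 3 mm of home, 0.07 rad of flat), smaller above larger; gauge block lying within 25 mm of its spot, 0.12 rad of the bed's y; pin down 12.5 mm or more; mallet within 18 mm of its spot (6 mm in height), 0.12 rad of the rest's x; all at rest (all of step 1 and value of joint pin above 0.0125 m and distance between mallet and rest_spot below 0.018 m and angle between the x axis of mallet and the x axis of rest, either way round below 0.12 rad and z of mallet in the frame of rest_spot below 0.006 m and linear speed of each of ring66, ring58, ring50, ring42, ring34, mallet, gauge below 0.03 m/s); the robot touches nothing.
It fails at once if the gripper or arm presses the pin (contact force between any of the fingers, the arm and pin above 2 N).
It fails at once if a bystander (block, jar, blank or gouge) is moved more than 4 cm (distance of any of sanding_block, finish_jar, blank_a, blank_b, gouge from where it was at the start of the episode above 0.04 m).
Of ring66, ring58, ring50, ring42, ring34 only 3 to 5 are there at a start; the rules pass over those that are not, and their reading is None.
At some moment in a run one of ring66, ring58, ring50, ring42, ring34 may be knocked a few centimetres aside while the robot is not near it.
Once in a run the grip may slacken for a moment while it holds something.
It also fails if it takes over 210 s, if anything falls off the work surface, if the arm or the gripper's body presses on something with over 40 N, if the wrist force passes 120 N, or if a joint passes its speed limit or range.

## Working session

There is one attempt and no reset: what is moved stays moved. The work goes in short steps, Python scripts to look and compute and a tool call to move; the robot and the scene stay as the last step left them, time stands still between calls to the robot, and variables do not carry over. Pictures are saved under pics/ and viewed, and the job is handed in when it is done.

Besides the shell and the picture viewer there is one more tool, called after "Call:" as name([rows], argument=value, ...), one row to a line, values as JSON. play_rows: Moves the arm, as the interface text tells. Its arguments: {"type":"object","properties":{"rows":{"type":"array","items":{"type":"array"}},"newtons":{"type":"number"}},"required":["rows"]}

```bash
ls -la; mkdir -p pics
cat > h.py <<'E'
import numpy as np, cv2
from workcell import get_obs, camera, job_done, spotter
from scipy.spatial.transform import Rotation as R
def save(p,name,crop=None,scale=1):
    im=p["img"][:,:,::-1]
    if crop: im=im[crop[1]:crop[3],crop[0]:crop[2]]
    im=cv2.resize(im,None,fx=scale,fy=scale,interpolation=cv2.INTER_CUBIC)
    cv2.imwrite("pics/"+name,im)
def rot(p):
    o=p["orientation"]; o=np.array(o)
    return o if o.shape==(3,3) else R.from_euler('xyz',o,degrees=True).as_matrix()
def proj(p,X):
    c=(np.atleast_2d(X)-np.array(p["xyz"]))@rot(p)
    s=c[:,:2]/c[:,2:]; r2=(s**2).sum(1,keepdims=True); s=s*(1+p["k1"]*r2)
    K=np.array(p["intrinsics"]); return s*[K[0,0],K[1,1]]+K[:2,2]
def ray(p,uv):
    K=np.array(p["intrinsics"]); d=(np.atleast_2d(uv).astype(float)-K[:2,2])/[K[0,0],K[1,1]]
    s=d.copy()
    for _ in range(30): s=d/(1+p["k1"]*(s**2).sum(1,keepdims=True))
    v=np.c_[s,np.ones(len(s))]@rot(p).T
    return v/np.linalg.norm(v,axis=1,keepdims=True)
def atz(p,uv,z):
    v=ray(p,uv); o=np.array(p["xyz"]); return o+v*((z-o[2])/v[:,2:])
E
python3 - <<'E'
from h import *
print(get_obs())
for n in ["scene","side","wrist"]:
    p=camera(n); save(p,n+"0.png",scale=1.5); print(n,p["xyz"],p["orientation"],p["k1"],p["intrinsics"])
    for t in ["ring66","ring58","ring50","ring42","ring34","stand","pin","gauge","bed","mallet","rest","sanding_block","finish_jar","blank_a","blank_b","gouge"]:
        for d in spotter.spot_in(p,t): print(t,np.round(d["point"],3),round(d["confidence"],2))
E
```

```text
total 12
drwxr-xr-x  3 agent agent 4096 Dec  7 07:00 .
drwxr-xr-x 23 root  root  4096 Dec  7 07:00 ..
drwxr-xr-x  2 agent agent 4096 Dec  7 07:00 pics
{'time': 0.0, 'q': array([6.87568853e+01, 5.01102525e+00, 1.00337860e+01, 9.50987478e+01,
       1.08975738e-03, 9.00024376e+01]), 'qd': array([-0.04789409, -0.03709034,  0.01878265,  0.00887122, -0.05058962,
       -0.06078882]), 'joint_efforts': array([-7.85583943e-04, -5.20386028e+01,  4.64806294e+01,  1.60338212e-02,
       -3.47669823e-05, -3.43772072e-06]), 'ee_pos': array([0.19919732, 0.51243173, 0.24157779]), 'tcp_rot': array([-1.79998913e+02,  7.59871591e-02,  6.87544477e+01]), 'wrist_force': array([ 0.22318803, -0.48359694,  0.13712421]), 'torque': array([ 0.04118102, -0.0239324 ,  0.00983792]), 'opening': 0.0855161475855708}
scene [ 0.8410101  -0.51941028  0.97685792] [-1.45165229e+02 -8.98652300e-02  2.96328048e+01] -0.04626957063335524 [[382.81382099   0.         255.16894672]
 [  0.         382.81382099 191.17157084]
 [  0.           0.           1.        ]]
ring66 [0.586 0.188 0.01 ] 0.77
ring66 [0.604 0.293 0.011] 0.77
[... 2554 characters left out ...]
.026] 0.58
finish_jar [ 0.697 -0.283  0.055] 0.61
blank_a [0.468 0.437 0.016] 0.7
blank_a [0.774 0.056 0.024] 0.64
blank_b [0.468 0.437 0.016] 0.7
blank_b [0.774 0.056 0.024] 0.64
gouge [0.76  0.27  0.022] 0.54
wrist [0.1284205  0.54030371 0.37198545] [1.62726745e+02 1.64873069e-02 6.87078563e+01] -0.0052538306329090395 [[310.51051113   0.         260.30694898]
 [  0.         310.51051113 199.29833838]
 [  0.           0.           1.        ]]
ring66 [0.433 0.294 0.006] 0.5
ring58 [0.433 0.294 0.006] 0.5
ring50 [0.433 0.294 0.006] 0.5
ring42 [0.433 0.294 0.006] 0.5
ring34 [0.433 0.294 0.006] 0.5
stand [0.433 0.294 0.004] 0.41
blank_a [0.422 0.45  0.016] 0.91
blank_b [0.422 0.45  0.016] 0.91
```

View pics/scene0.png

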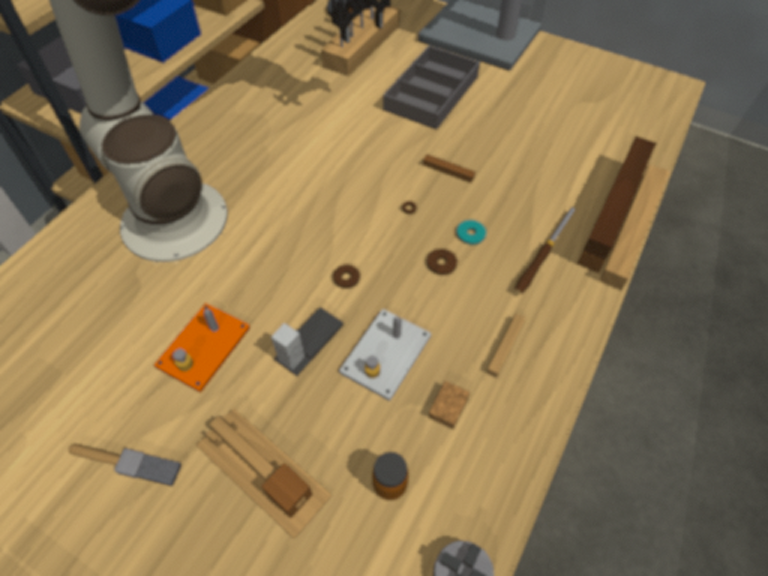

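View pics/side0.png

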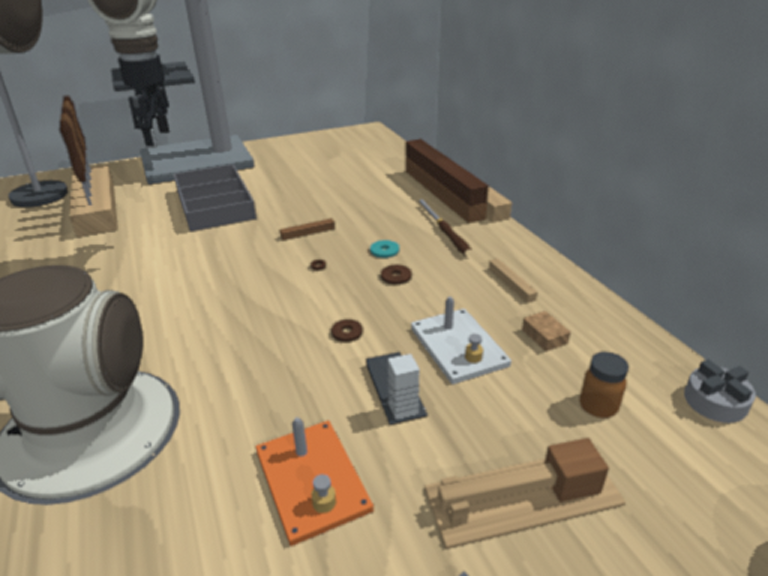

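View pics/wrist0.png

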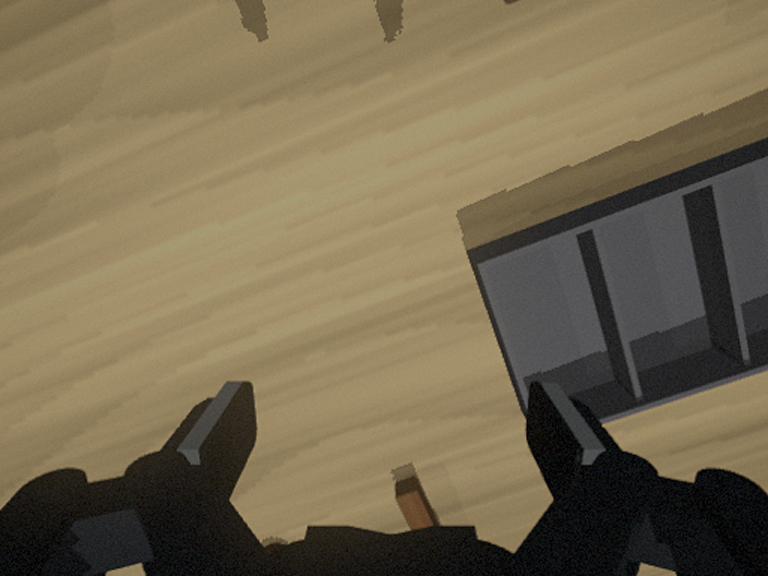

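Scene: silver stand ~(385,350), orange decoy stand at left; three dark rings at (345,275), (441,261), (409,207); turquoise ring (470,232) is a decoy; gauge/bed (305,340), mallet/rest (262,470). Now the fits.

```bash
cat > fit.py <<'E'
from h import *
def ringfit(p,guess,rad=0.06,z=0.0055):
    # dark pixels near guess, mapped onto plane, silhouettes
    H,W=p["img"].shape[:2]
    uv=np.stack(np.meshgrid(np.arange(W),np.arange(H)),-1).reshape(-1,2)
    c=proj(p,guess)[0]
    sel=np.abs(uv-c).max(1)<70 if p is not None else None
    uv=uv[sel]; X=atz(p,uv,z)
    I=p["img"].reshape(-1,3)[sel].astype(float)
    near=np.linalg.norm(X[:,:2]-np.array(guess)[:2],axis=1)<rad
    return uv[near],X[near],I[near]
E
python3 - <<'E'
from fit import *
for n in ["scene","side"]:
    p=camera(n)
    for g in [(0.586,0.188,.0055),(0.427,0.053,.0055),(0.449,0.29,.0055),(0.604,0.293,.0055)]:
        uv,X,I=ringfit(p,g)
        # wood vs ring via red channel & blackness
        r=I[:,0]; 
        bg=np.median(r[np.linalg.norm(X[:,:2]-g[:2],axis=1)>.04])
        lo=np.percentile(r,3)
        w=np.clip((bg-r)/(bg-lo),0,1); m=w>.4
        # pixel area in plane
        a=atz(p,[proj(p,g)[0]],.0055)[0];b=atz(p,[proj(p,g)[0]+[1,0]],.0055)[0];c=atz(p,[proj(p,g)[0]+[0,1]],.0055)[0]
        A=abs(np.cross((b-a)[:2],(c-a)[:2]))
        area=m.sum()*A
        hull=cv2.contourArea(cv2.convexHull(uv[m].astype(np.float32)))*A
        hull+=cv2.arcLength(cv2.convexHull(uv[m].astype(np.float32)),True)*.5*np.sqrt(A)
        print(n,g,"c",np.round(X[m].mean(0),4),"bg",bg,lo,"D~",round(2*np.sqrt((area)/np.pi+.01**2)*1000,1),"hullD",round(2000*np.sqrt(hull/np.pi),1))
p=camera("scene"); save(p,"s1.png",crop=(210,180,310,280),scale=6)
save(p,"s2.png",crop=(130,260,230,360),scale=6)
p=camera("side"); save(p,"d1.png",crop=(230,180,350,280),scale=6)
E
```

```text
scene (0.586, 0.188, 0.0055) c [0.5824 0.1872 0.0055] bg 182.0 79.0 D~ 73.6 hullD 381.4
scene (0.427, 0.053, 0.0055) c [0.4267 0.0543 0.0055] bg 192.0 81.0 D~ 64.2 hullD 354.1
scene (0.449, 0.29, 0.0055) c [0.4491 0.2904 0.0055] bg 183.0 92.0 D~ 45.5 hullD 285.2
scene (0.604, 0.293, 0.0055) c [0.6025 0.294  0.0055] bg 176.0 30.0 D~ 71.6 hullD 376.4
side (0.586, 0.188, 0.0055) c [0.5785 0.1867 0.0055] bg 190.0 56.989999999999995 D~ 78.2 hullD 399.2
side (0.427, 0.053, 0.0055) c [0.4221 0.0534 0.0055] bg 200.0 62.0 D~ 68.3 hullD 367.7
side (0.449, 0.29, 0.0055) c [0.4452 0.2899 0.0055] bg 190.0 63.67 D~ 47.8 hullD 293.8
side (0.604, 0.293, 0.0055) c [0.599  0.294  0.0055] bg 186.0 45.39 D~ 78.0 hullD 401.0<stdin>:13: DeprecationWarning: Arrays of 2-dimensional vectors are deprecated. Use arrays of 3-dimensional vectors instead. (deprecated in NumPy 2.0)
```

View pics/s1.png

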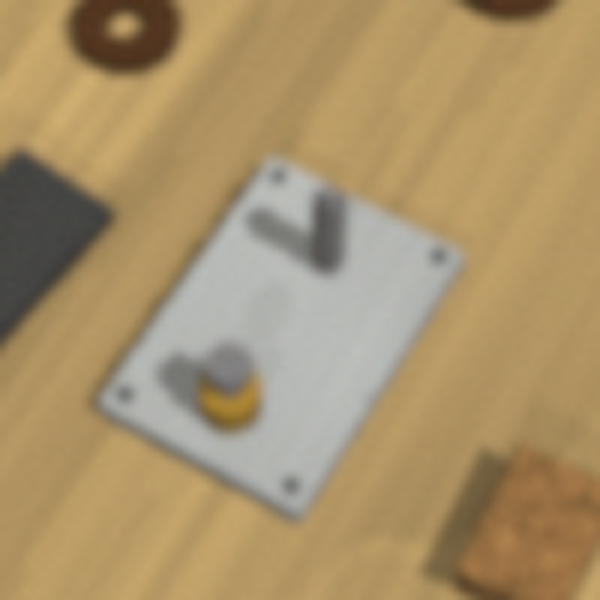

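View pics/s2.png

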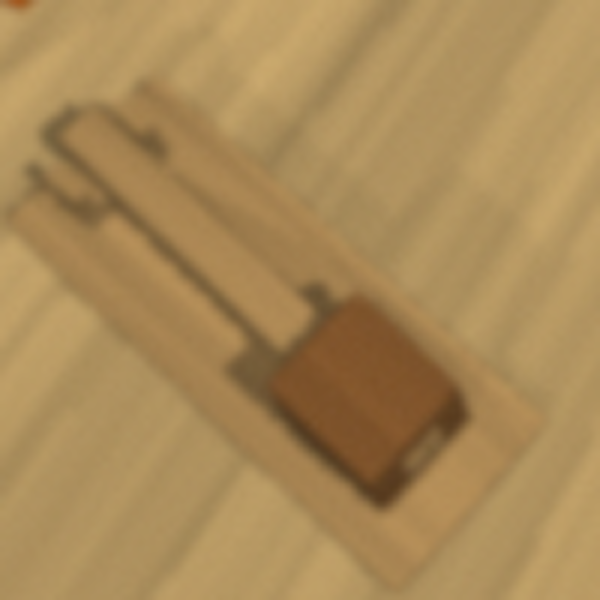

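View pics/d1.png

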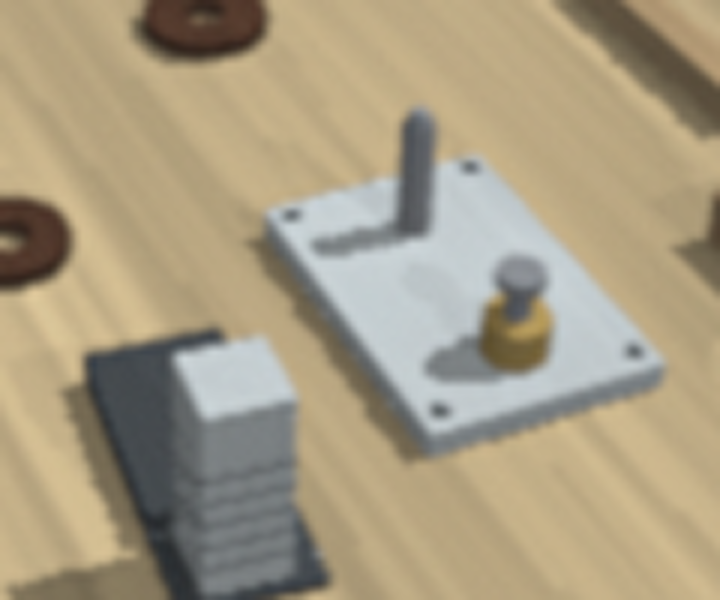

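```bash
cat > plan.py <<'E'
from h import *
def plan(pos,yaw=None,claw=0.0,n=None,vmax=4.5,wmax=8.0,cur=None,curyaw=None,show=True):
    """straight line rows to pos (m) with tool down and yaw"""
    o=get_obs(); p0=np.array(o["ee_pos"]) if cur is None else np.array(cur)
    y0=o["tcp_rot"][2] if curyaw is None else curyaw
    R0=R.from_euler('xyz',o["tcp_rot"],degrees=True) if cur is None else R.from_euler('xyz',[180,0,y0],degrees=True)
    yaw=y0 if yaw is None else yaw
    Rt=R.from_euler('xyz',[180,0,yaw],degrees=True)
    rv=(R0.inv()*Rt).as_rotvec(degrees=True)
    d=np.array(pos)-p0
    k=n or max(int(np.ceil(np.linalg.norm(d)*100/vmax)),int(np.ceil(np.abs(rv).max()/wmax)),1)
    Rc=R0; rows=[]
    for i in range(k):
        dt=Rc.inv().apply(d/k)*100
        rows.append([claw,[round(float(a),2)+0. for a in dt],[round(float(a),1)+0. for a in rv/k]])
        Rc=Rc*R.from_rotvec(rv/k,degrees=True)
    if show:
        print(np.round(p0,4),np.round(o["tcp_rot"],2),"->",np.round(pos,4),yaw,"rows",k)
        for i in range(0,k,12): print(str(rows[i:i+12]).replace(" ",""))
    return rows
E
python3 -c "
from plan import *
plan([0.45,0.25,0.25],0)"
```

```text
[0.1993 0.5126 0.2423] [180.     0.    68.76] -> [0.45 0.25 0.25] 0 rows 9
[[0.0,[-1.71,3.65,-0.09],[0.0,0.0,7.6]],[0.0,[-1.21,3.85,-0.09],[0.0,0.0,7.6]],[0.0,[-0.69,3.98,-0.09],[0.0,0.0,7.6]],[0.0,[-0.15,4.03,-0.09],[0.0,0.0,7.6]],[0.0,[0.38,4.02,-0.09],[0.0,0.0,7.6]],[0.0,[0.92,3.93,-0.09],[0.0,0.0,7.6]],[0.0,[1.43,3.77,-0.09],[0.0,0.0,7.6]],[0.0,[1.92,3.55,-0.09],[0.0,0.0,7.6]],[0.0,[2.37,3.26,-0.09],[0.0,0.0,7.6]]]
```

Call:
play_rows([
  [0,[-1.7,3.6,-0.1],[0,0,7.6]],
  [0,[-1.2,3.9,-0.1],[0,0,7.6]],
  [0,[-0.7,4,-0.1],[0,0,7.6]],
  [0,[-0.2,4,-0.1],[0,0,7.6]],
  [0,[0.4,4,-0.1],[0,0,7.6]],
  [0,[0.9,3.9,-0.1],[0,0,7.6]],
  [0,[1.4,3.8,-0.1],[0,0,7.6]],
  [0,[1.9,3.6,-0.1],[0,0,7.6]],
  [0,[2.4,3.3,-0.1],[0,0,7.6]],
])

```text
time: 3.65
ee_pos: [0.4514, 0.2391, 0.2509]
tcp_rot: [-179.9, -0.0, -1.7]
wrist_force: [-0.0, 0.5, 0.7]
opening: 0.0855
```

```bash
python3 -c "
from plan import *
p=camera('wrist'); save(p,'w1.png',scale=1.5)
print(proj(p,[[.449,.29,.011],[.586,.188,.011],[.6,.29,.011],[.427,.053,.011]]))
"
```

```text
[[256.83589839 125.72233507]
 [368.68199858 205.47567933]
 [387.04357308 121.58805585]
 [246.90601148 301.26564106]]
```

View pics/w1.png

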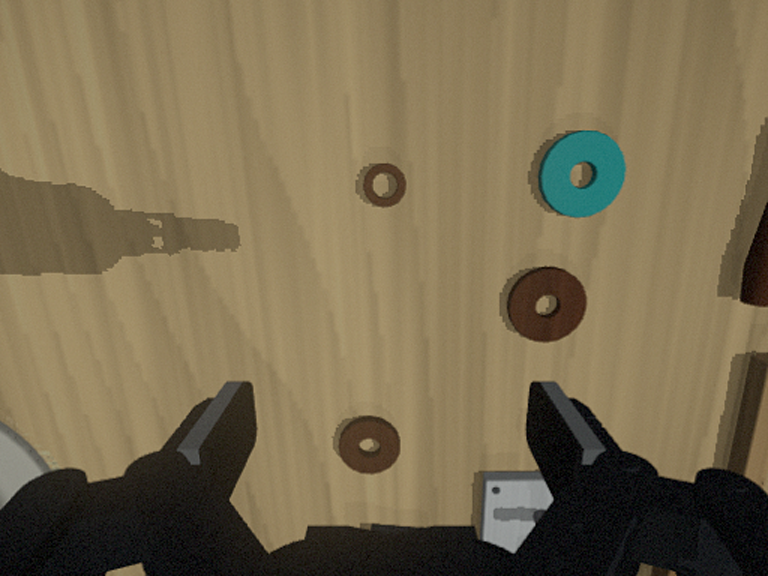

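```bash
cat >> fit.py <<'E'
from scipy.optimize import least_squares
def ringmask(p,kind='dark'):
    hsv=cv2.cvtColor(np.ascontiguousarray(p["img"]),cv2.COLOR_RGB2HSV)
    return hsv
def fitring(p,guess,D=None,ztop=0.011,win=0.05,dbg=False):
    """fit top-face outer circle: sample gradient along radial rays from projected guess"""
    g=np.array(guess[:2],float)
    img=cv2.GaussianBlur(p["img"],(3,3),0).astype(float)
    H,W=img.shape[:2]
    def samp(X):
        uv=proj(p,X).astype(np.float32)
        return np.stack([cv2.remap(img[:,:,k].astype(np.float32),uv[:,0][None],uv[:,1][None],cv2.INTER_LINEAR)[0] for k in range(3)],1)
    th=np.radians(np.arange(0,360,4))
    for it in range(3):
        pts=[];
        for t in th:
            rr=np.arange(0.012,0.042,0.00025)
            X=np.c_[g[0]+rr*np.cos(t),g[1]+rr*np.sin(t),np.full(len(rr),ztop)]
            uv=proj(p,X)
            if (uv<1).any() or (uv[:,0]>W-2).any() or (uv[:,1]>H-2).any(): continue
            s=samp(X)
            # rising brightness from dark ring (sum of channels)
            b=s.sum(1); gr=b[8:]-b[:-8]
            i=np.argmax(gr); 
            if gr[i]<25: continue
            pts.append([*X[i+4,:2]])
        pts=np.array(pts)
        f=lambda q:np.hypot(pts[:,0]-q[0],pts[:,1]-q[1])-q[2]
        q=least_squares(f,[g[0],g[1],0.025],loss='soft_l1',f_scale=0.0008).x
        g=q[:2]
    return q,np.median(np.abs(f(q))),len(pts)
E
python3 -c "
from fit import *
p=camera('wrist')
for uv in [(384,185),(583,174),(547,304),(370,444)]:
    g=atz(p,[np.array(uv)/1.5],.011)[0]
    q,e,n=fitring(p,g); print(uv,np.round(q[:2],4),'D',round(q[2]*2000,1),e,n)
"
```

```text
(384, 185) [0.4478 0.293 ] D 33.6 0.00028098905557104314 90
(583, 174) [0.5857 0.2982] D 55.2 0.003452085101290598 90
(547, 304) [0.5798 0.1914] D 66.5 0.00047470039938703884 90
(370, 444) [0.4251 0.0608] D 60.8 0.0006209974127602443 90
```

Call:
play_rows([
  [0,[0.5,4.2,0],[0,0,0]],
  [0,[0.5,4.2,0],[0,0,0]],
  [0,[0.5,4.2,0],[0,0,0]],
  [0,[0.5,4.2,0],[0,0,0]],
  [0,[0.5,4.2,-0.5],[0,0,-1.7]],
  [0,[0.5,4.2,-0.5],[0,0,0]],
  [0,[0.5,4.2,-0.5],[0,0,0]],
  [0,[0.5,3,0],[0,0,0]],
  [0,[0.5,1,0],[0,0,0]],
  [0,[0,0,0],[0,0,0]],
])

```text
time: 4.75
ee_pos: [0.4918, -0.1065, 0.2652]
tcp_rot: [-179.9, -0.1, 0.4]
wrist_force: [-1.3, 0.2, -0.3]
opening: 0.0855
```

```bash
python3 -c "
from plan import *
p=camera('wrist'); save(p,'w2.png',scale=1.5)
import pickle; pickle.dump(p,open('w2.pkl','wb'))
print(get_obs()['ee_pos'],get_obs()['tcp_rot'],p['xyz'])
"
```

```text
[ 0.49155516 -0.1057286   0.26531355] [-1.79936259e+02 -7.71661948e-02  4.85545580e-01] [ 0.49047639 -0.03077724  0.39502357]
```

View pics/w2.png

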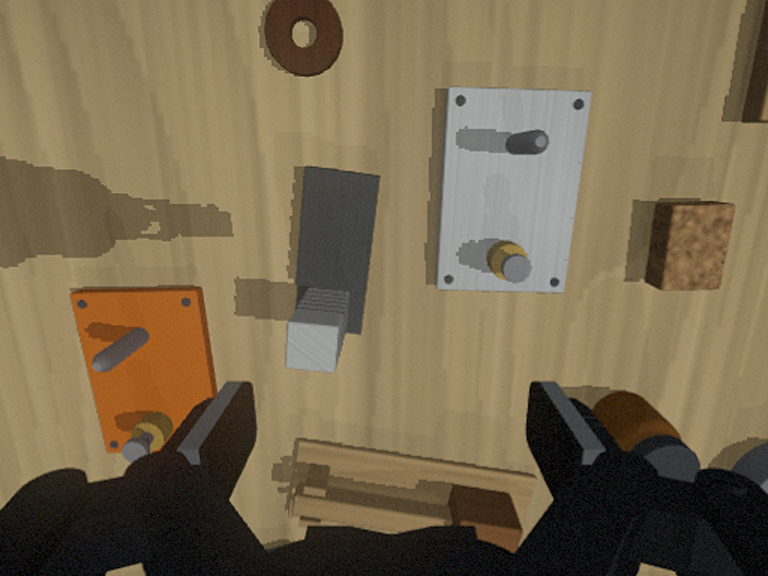

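```bash
cat > pose.py <<'E'
from h import *
import pickle
from scipy.optimize import least_squares
p=pickle.load(open('w2.pkl','rb'))
save(p,'c1.png',crop=(280,50,400,205),scale=3.8)
save(p,'c2.png',crop=(180,100,265,255),scale=3.8)
def fit(P,L,uv):
    L=np.array(L,float); uv=np.array(uv,float)
    def f(q):
        c,s=np.cos(q[2]),np.sin(q[2])
        X=np.c_[q[0]+c*L[:,0]-s*L[:,1],q[1]+s*L[:,0]+c*L[:,1],L[:,2]]
        return (proj(P,X)-uv).ravel()
    g=atz(P,[uv.mean(0)],L[:,2].mean())[0]
    r=least_squares(f,[g[0],g[1],0]); return r.x,np.round(r.fun.reshape(-1,2),1)
if __name__=="__main__":
    q,e=fit(p,[[-.055,.08,.015],[.055,.08,.015],[-.055,-.08,.015],[.055,-.08,.015],[0,.04,.079],[0,-.05,.058]],
      np.array([[449,88],[591,93],[438,290],[564,293],[541,141],[516,268]])/1.5)
    print(q[:2],np.degrees(q[2]),e)
    q,e=fit(p,[[-.03,.07,.016],[.03,.07,.016]],np.array([[304,166],[380,177]])/1.5)
    print(q[:2],np.degrees(q[2]),e)
E
python3 pose.py
```

```text
[ 0.5872223  -0.06205699] -1.0751785787860646 [[-1.1 -1.3]
 [ 1.5 -1.8]
 [-1.5  0.7]
 [ 0.4  0.8]
 [-0.3  0.7]
 [ 0.9  1.5]]
[ 0.44429706 -0.11282494] -7.614758330457409 [[ 0.  0.]
 [-0. -0.]]
```

View pics/c1.png

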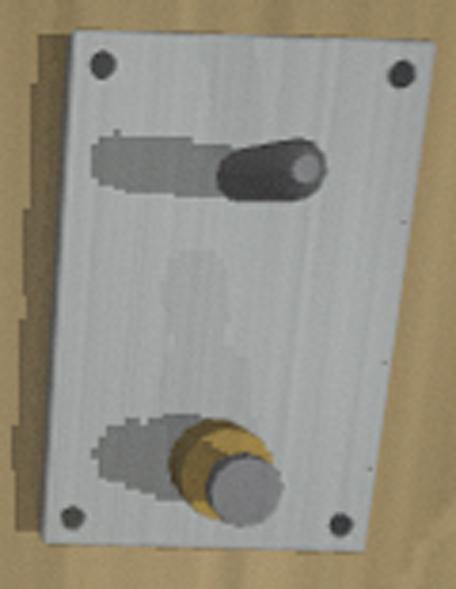

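View pics/c2.png

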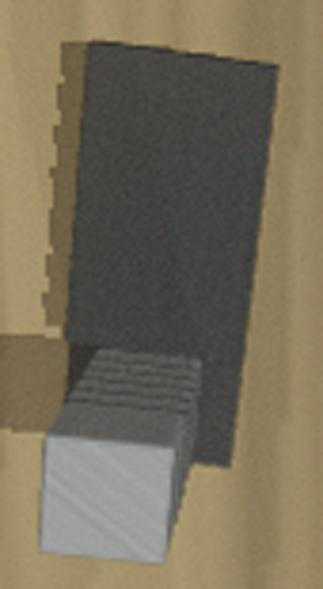

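```bash
python3 -c "
from pose import *
o=np.array([280,50]);
def c(l,o): return np.array(l)/3.8+np.array(o)-0.5+0.5/3.8
q,e=fit(p,[[-.055,.08,.015],[.055,.08,.015],[-.055,-.08,.015],[.055,-.08,.015]],c([[72,30],[435,43],[43,543],[365,551]],o)); print(q[:2],np.degrees(q[2]),e.tolist())
Rz=lambda a:np.array([[np.cos(a),-np.sin(a)],[np.sin(a),np.cos(a)]])
print('post',q[:2]+Rz(q[2])@[0,.04],'pin',q[:2]+Rz(q[2])@[0,-.05])
print('post top px',atz(p,c([[307,167]],o),.079),'pin px',atz(p,c([[245,490]],o),.058))
o=(180,100)
q,e=fit(p,[[-.03,.07,.016],[.03,.07,.016],[-.03,-.023,.016]],c([[90,42],[278,67],[66,338]],o)); print('bed',q[:2],np.degrees(q[2]),e.tolist())
print('gauge exp',q[:2]+Rz(q[2])@[0,-.044])
q,e=fit(p,[[-.018,.018,.096],[.018,.018,.096],[.018,-.018,.096],[-.018,-.018,.096]],c([[47,435],[174,447],[163,562],[40,550]],o)); print('gauge',q[:2],np.degrees(q[2]),e.tolist())
"
```

```text
[ 0.58677436 -0.06163993] -1.0781256880500343 [[-0.7, -0.6], [1.1, -1.1], [-0.8, 1.2], [0.4, 1.1]]
post [ 0.58752699 -0.02164701] pin [ 0.58583357 -0.11163108]
post top px [[ 0.58789155 -0.02104957  0.079     ]] pin px [[ 0.58527879 -0.11024576  0.058     ]]
bed [ 0.44529095 -0.1132134 ] -6.621654658758233 [[-0.8, 0.6], [0.4, 0.5], [0.5, -1.3]]
gauge exp [ 0.44021719 -0.15691989]
gauge [ 0.43721644 -0.158245  ] -6.141862453727436 [[-0.9, -1.0], [0.8, -0.4], [0.9, 1.0], [-0.7, 0.6]]
```

```bash
python3 -c "
from plan import *
plan([.433,-.212,.18],-6.5,claw=1)"
```

```text
[ 0.4916 -0.1057  0.2653] [-1.7994e+02 -8.0000e-02  4.9000e-01] -> [ 0.433 -0.212  0.18 ] -6.5 rows 4
[[1,[-1.49,2.65,2.13],[0.0,0.0,1.7]],[1,[-1.41,2.69,2.13],[0.0,0.0,1.7]],[1,[-1.32,2.73,2.13],[0.0,0.0,1.7]],[1,[-1.24,2.77,2.13],[0.0,0.0,1.7]]]
```

Call:
play_rows([
  [1,[-1.5,2.7,2.1],[0,0,1.7]],
  [1,[-1.4,2.7,2.1],[0,0,1.7]],
  [1,[-1.3,2.7,2.1],[0,0,1.7]],
  [1,[-1.2,2.7,2.1],[0,0,1.7]],
  [1,[0,0,0],[0,0,0]],
  [1,[0,0,0],[0,0,0]],
])

```text
time: 5.4
ee_pos: [0.4339, -0.2053, 0.1784]
tcp_rot: [-179.8, -0.1, -5.8]
wrist_force: [0.1, 0.3, 0.4]
opening: 0.0
```

```bash
python3 -c "
from plan import *
p=camera('wrist'); save(p,'w3.png',scale=1.5)
plan([.433,-.212,.086],-6.5,claw=1)"
```

```text
[ 0.434  -0.2051  0.1784] [-1.7978e+02 -1.3000e-01 -5.7800e+00] -> [ 0.433 -0.212  0.086] -6.5 rows 3
[[1,[-0.02,0.24,3.08],[-0.1,0.0,0.2]],[1,[-0.01,0.24,3.08],[-0.1,0.0,0.2]],[1,[-0.01,0.24,3.08],[-0.1,0.0,0.2]]]
```

View pics/w3.png

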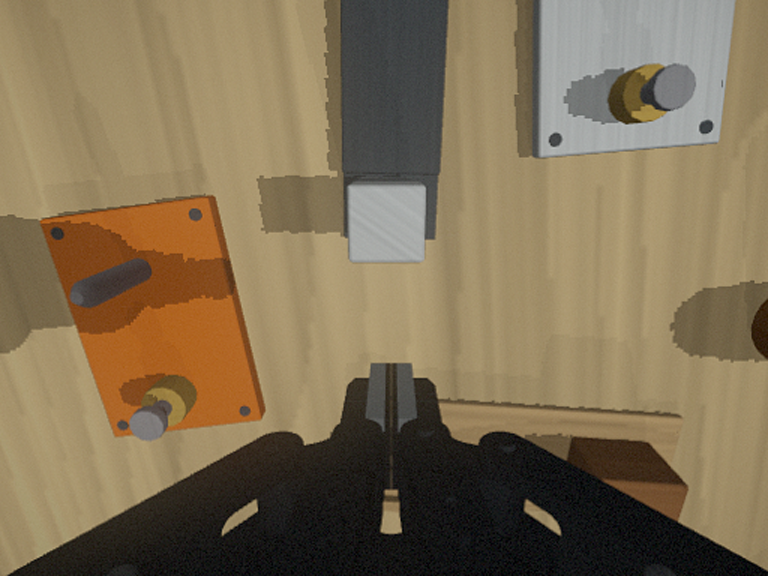

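Block top (387,222) is in line with the shut fingers (391). Lower and push.

Call:
play_rows([
  [1,[0,0.4,3],[0,0,0.2]],
  [1,[0,0.2,3],[0,0,0.2]],
  [1,[0,0,3],[0,0,0.2]],
  [1,[0,0,0],[0,0,0]],
])

```text
time: 5.85
ee_pos: [0.4384, -0.2065, 0.0904]
tcp_rot: [-179.9, -0.6, -5.9]
wrist_force: [-0.9, -0.0, -0.3]
opening: 0.0001
```

Call:
play_rows([
  [1,[0,-1,0],[0,0,0]],
  [1,[0,-1,0],[0,0,0]],
  [1,[0,-1,0],[0,0,0]],
  [1,[0,-1,0],[0,0,0]],
])

```text
time: 6.25
ee_pos: [0.4458, -0.163, 0.0967]
tcp_rot: [-180.0, -0.9, -5.7]
wrist_force: [-1.2, -0.8, 0.5]
opening: -0.0001
```

```bash
python3 -c "
from plan import *
p=camera('wrist'); save(p,'w4.png',scale=1.2)
print(get_obs()['ee_pos'],get_obs()['wrist_force'])"
```

```text
[ 0.44590455 -0.16198552  0.09669926] [0.26431116 0.68546592 0.27446804]
```

View pics/w4.png

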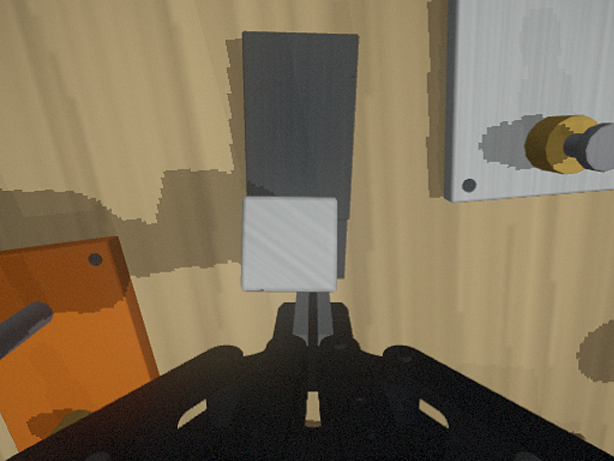

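```bash
python3 -c "
from plan import *
p=camera('side'); save(p,'d4.png',crop=(200,150,370,300),scale=4)"
```

```text
(no output)
```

View pics/d4.png

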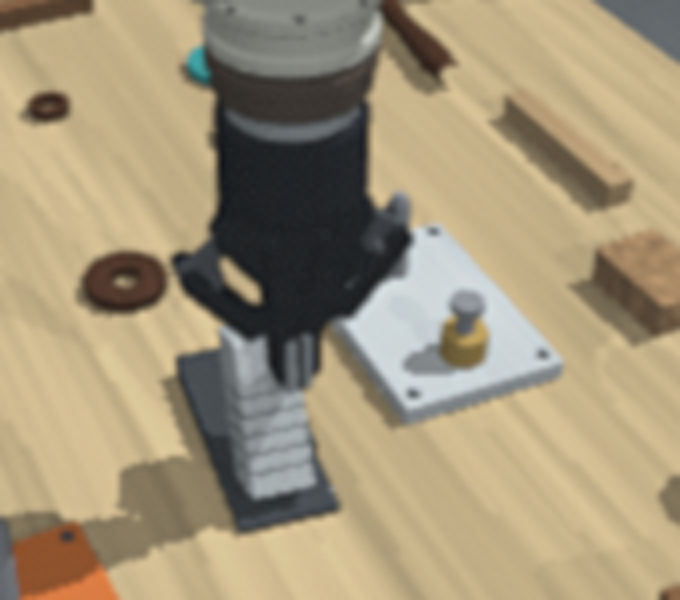

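The block leans slightly, fingers are in contact a bit right of its middle. Keep pushing.

Call:
play_rows([
  [1,[-0.2,-1,0.4],[0,0,0]],
  [1,[-0.2,-1,0.4],[0,0,0]],
  [1,[-0.1,-1,0.2],[0,0,0]],
  [1,[0,-0.6,0],[0,0,0]],
  [1,[0,0.5,0],[0,0,0]],
  [1,[0,1,-1],[0,0,0]],
  [1,[0,1,-2],[0,0,0]],
  [1,[0,1,-3],[0,0,0]],
])

```text
time: 7.15
ee_pos: [0.4377, -0.1591, 0.1445]
tcp_rot: [-179.9, -0.6, -5.5]
wrist_force: [-0.1, 0.1, 0.3]
opening: 0.0001
```

```bash
python3 -c "
from plan import *
p=camera('side'); save(p,'d5.png',crop=(200,150,370,300),scale=4)
p=camera('wrist'); save(p,'w5.png',scale=1.2)"
```

```text
(no output)
```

View pics/d5.png

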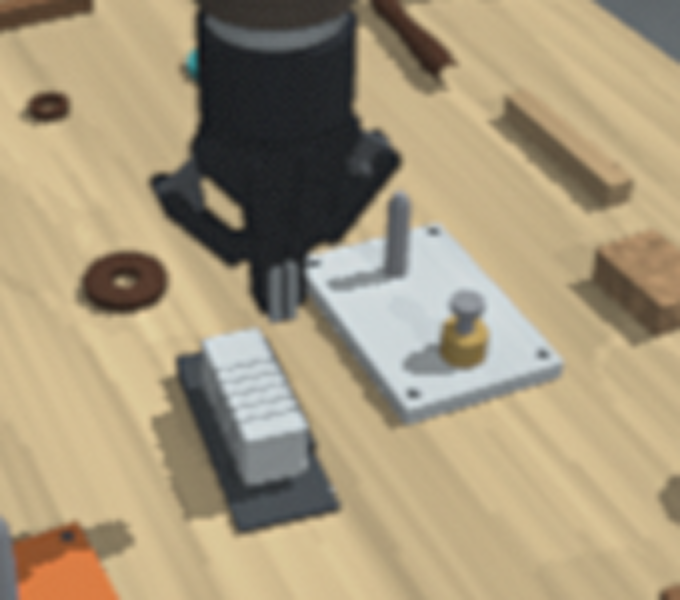

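View pics/w5.png

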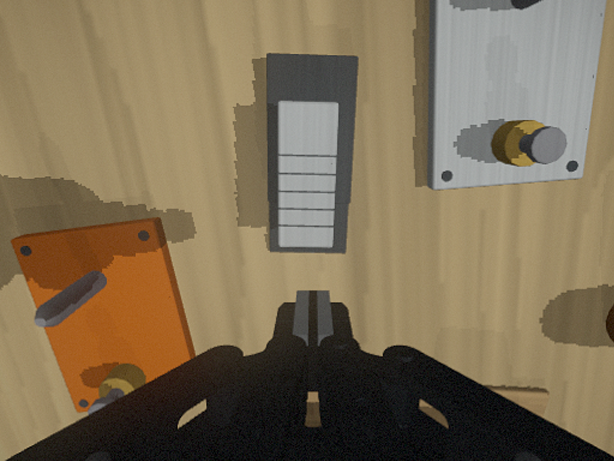

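Block lies flat and aligned on the bed. Check its offset along the bed.

```bash
python3 -c "
from plan import *
p=camera('wrist')
b=atz(p,np.array([[267,54],[358,57]])/1.2,.016); g=atz(p,np.array([[278,101],[337,101],[333,248],[278,248]])/1.2,.052)
print(b,g,g.mean(0))
d=g.mean(0)-b.mean(0); a=np.radians(-6.5); ux=np.array([np.cos(a),np.sin(a)]);uy=np.array([-np.sin(a),np.cos(a)])
print('bed coords',d[:2]@ux,d[:2]@uy+.07, np.linalg.norm(g[0]-g[3]))
plan([.58,.19,.17],0)
"
```

```text
[[ 0.42461003 -0.0401526   0.016     ]
 [ 0.48248205 -0.04746136  0.016     ]] [[ 0.43029928 -0.07104598  0.052     ]
 [ 0.46383567 -0.07433037  0.052     ]
 [ 0.4542695  -0.16249438  0.052     ]
 [ 0.41920722 -0.15880444  0.052     ]] [ 0.44190292 -0.11666879  0.052     ]
bed coords -0.003320089402146341 -0.0037114869446534388 0.08845666273111423
[ 0.4394 -0.1599  0.1469] [-179.97   -0.89   -5.6 ] -> [0.58 0.19 0.17] 0 rows 9
[[0.0,[1.18,-4.02,-0.24],[0.0,-0.1,-0.6]],[0.0,[1.22,-4.01,-0.24],[0.0,-0.1,-0.6]],[0.0,[1.27,-3.99,-0.24],[0.0,-0.1,-0.6]],[0.0,[1.31,-3.98,-0.24],[0.0,-0.1,-0.6]],[0.0,[1.35,-3.97,-0.24],[0.0,-0.1,-0.6]],[0.0,[1.39,-3.95,-0.25],[0.0,-0.1,-0.6]],[0.0,[1.44,-3.94,-0.25],[0.0,-0.1,-0.6]],[0.0,[1.48,-3.92,-0.25],[0.0,-0.1,-0.6]],[0.0,[1.52,-3.9,-0.25],[0.0,-0.1,-0.6]]]
```

The block sits at about bed y = −4 mm; I'd rather have it further onto the raised part (~+18 mm, near any plausible spot). Push it along from its foot end.

Call:
play_rows([
  [1,[-0.5,1.8,0],[0,0.8,0.5]],
  [1,[-0.3,1.8,0],[0,0,0.3]],
  [1,[0,0,2.5],[0,0,0]],
  [1,[0,0,3],[0,0,0]],
  [1,[0,0,3],[0,0,0]],
  [1,[0,0,2],[0,0,0]],
  [1,[0,0,0],[0,0,0]],
])

```text
time: 8.0
ee_pos: [0.4292, -0.2002, 0.0376]
tcp_rot: [-180.0, -1.7, -6.6]
wrist_force: [0.4, -0.4, 0.1]
opening: -0.0001
```

```bash
python3 -c "
from plan import *
p=camera('wrist'); save(p,'w6.png',scale=1.2)
o=get_obs(); print(o['ee_pos'],o['tcp_rot'])"
```

```text
[ 0.42970624 -0.20044768  0.03903446] [179.99194541  -1.79424924  -6.64658297]
```

View pics/w6.png

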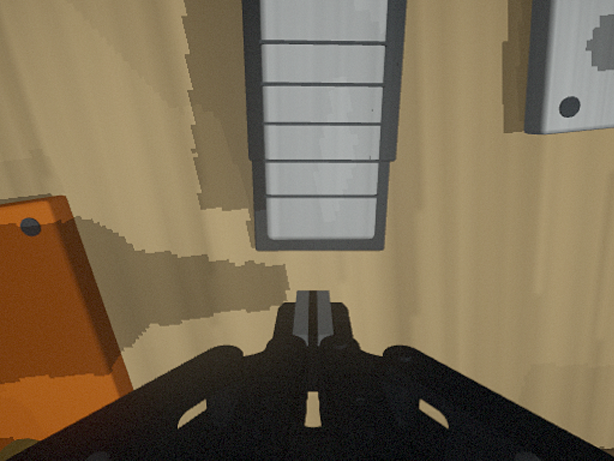

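Call:
play_rows([
  [1,[0.1,-1,0],[0,0,0]],
  [1,[0.1,-1,0.1],[0,0,0]],
  [1,[0,-1,0.1],[0,0,0]],
  [1,[0,-1,0.1],[0,0,0]],
  [1,[0,-0.5,0.1],[0,0,0]],
  [1,[0,0,0],[0,0,0]],
])

```text
time: 8.65
ee_pos: [0.4404, -0.1537, 0.0404]
tcp_rot: [179.8, -2.2, -6.6]
wrist_force: [-1.7, -1.8, -0.3]
opening: 0.0001
```

```bash
python3 -c "
from plan import *
p=camera('wrist'); save(p,'w7.png',scale=1.2)
o=get_obs(); print(o['ee_pos'],o['tcp_rot'],o['wrist_force'])"
```

```text
[ 0.44037192 -0.15383929  0.04038229] [179.77018027  -2.22874719  -6.64327659] [-0.59409015  0.41299257 -0.33823957]
```

View pics/w7.png

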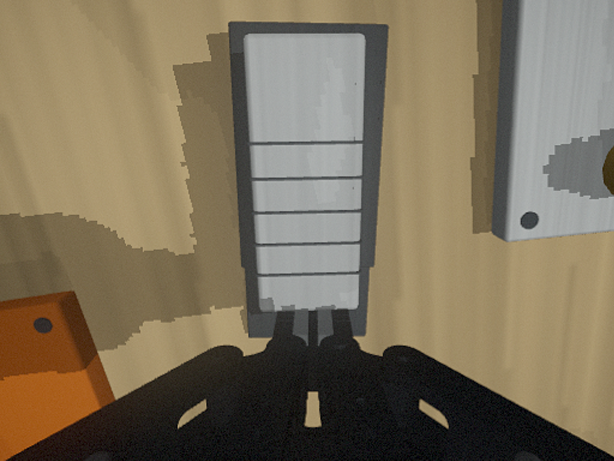

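```bash
python3 -c "
from plan import *
p=camera('wrist')
b=atz(p,np.array([[230,22],[388,25]])/1.2,.016); g=atz(p,np.array([[245,34],[364,34],[359,309],[259,310]])/1.2,.052)
d=g[:2].mean(0)-b.mean(0); a=np.radians(-6.5); ux=np.array([np.cos(a),np.sin(a)]);uy=np.array([-np.sin(a),np.cos(a)])
print(d[:2]@ux,d[:2]@uy+.07-.045,np.linalg.norm(g[0]-g[3]),b.mean(0),g.mean(0))
print(fit) if 0 else None
"
```

```text
-0.0026223776246877676 0.014271172098603957 0.08645661061787509 [ 0.45272891 -0.04375206  0.016     ] [ 0.44437175 -0.09726621  0.052     ]
```

Gauge now at bed y≈+14 mm, flat. Now ring66.

```bash
python3 -c "
from plan import *
plan([.4406,-.165,.17],-6.6,n=4)
plan([.58,.19,.17],0,cur=[.4406,-.165,.17],curyaw=-6.6)
"
```

```text
[ 0.4402 -0.154   0.0402] [179.79  -2.21  -6.66] -> [ 0.4406 -0.165   0.17  ] -6.6 rows 4
[[0.0,[0.17,0.28,-3.24],[0.1,-0.6,0.0]],[0.0,[0.13,0.28,-3.24],[0.1,-0.6,0.0]],[0.0,[0.1,0.28,-3.24],[0.1,-0.6,0.0]],[0.0,[0.07,0.27,-3.24],[0.1,-0.6,0.0]]]
[ 0.4406 -0.165   0.17  ] [179.79  -2.21  -6.66] -> [0.58 0.19 0.17] 0 rows 9
[[0.0,[1.09,-4.1,0.0],[0.0,0.0,-0.7]],[0.0,[1.14,-4.08,0.0],[0.0,0.0,-0.7]],[0.0,[1.19,-4.07,0.0],[0.0,0.0,-0.7]],[0.0,[1.24,-4.05,0.0],[0.0,0.0,-0.7]],[0.0,[1.29,-4.04,0.0],[0.0,0.0,-0.7]],[0.0,[1.35,-4.02,0.0],[0.0,0.0,-0.7]],[0.0,[1.4,-4.0,0.0],[0.0,0.0,-0.7]],[0.0,[1.45,-3.98,0.0],[0.0,0.0,-0.7]],[0.0,[1.5,-3.96,0.0],[0.0,0.0,-0.7]]]
```

Call:
play_rows([
  [1,[0.2,0.6,-1.5],[0.1,-0.6,0]],
  [1,[0.1,0.3,-3.5],[0.1,-0.6,0]],
  [1,[0.1,0.3,-4],[0.1,-0.6,0]],
  [0,[0.1,0,-4],[0.1,-0.6,0]],
])

```text
time: 9.15
ee_pos: [0.4375, -0.1649, 0.1674]
tcp_rot: [-179.5, 1.0, -6.6]
wrist_force: [1.0, -0.9, 0.2]
opening: 0.0136
```

Call:
play_rows([
  [0,[1.1,-4.1,0],[0,0,-0.7]],
  [0,[1.1,-4.1,0],[0,0,-0.7]],
  [0,[1.2,-4.1,0],[0,0,-0.7]],
  [0,[1.2,-4.1,0],[0,0,-0.7]],
  [0,[1.3,-4,0],[0,0,-0.7]],
  [0,[1.3,-4,0],[0,0,-0.7]],
  [0,[1.4,-4,0],[0,0,-0.7]],
  [0,[1.4,-4,0],[0,0,-0.7]],
  [0,[0.7,-2,0],[0,0,0]],
  [0,[0,0,0],[0,0,0]],
])

```text
time: 10.15
ee_pos: [0.5758, 0.1818, 0.1735]
tcp_rot: [-179.2, 0.7, -1.2]
wrist_force: [-0.8, -1.2, 0.0]
opening: 0.0851
```

```bash
cat > look.py <<'E'
from fit import *
import sys
from plan import *
def look(name,guess,save_as=None):
    p=camera('wrist')
    if save_as: save(p,save_as,scale=1.2)
    q,e,n=fitring(p,guess); print('ring',np.round(q[:2],4),'D',round(q[2]*2000,1),round(e*1000,2),n,'px',np.round(proj(p,[*q[:2],.011])[0]))
    return p,q
E
python3 -c "
from look import *
p,q=look('a',[.58,.19],'w8.png'); plan([q[0],q[1],.1],0)"
```

```text
ring [0.5797 0.1914] D 67.8 0.91 90 px [266. 177.]
[0.5754 0.1807 0.1734] [-179.23    0.71   -1.28] -> [0.5797 0.1914 0.1   ] 0 rows 2
[[0.0,[0.25,-0.49,3.68],[-0.4,0.4,-0.6]],[0.0,[0.23,-0.51,3.67],[-0.4,0.4,-0.6]]]
```

View pics/w8.png

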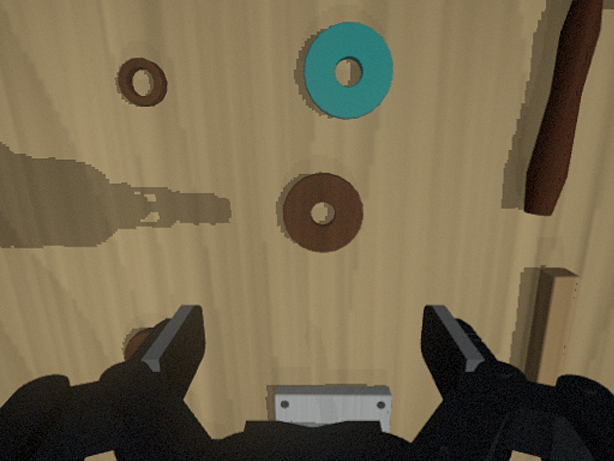

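Call:
play_rows([
  [0,[0.3,-0.6,3],[-0.4,0.4,-0.6]],
  [0,[0.2,-0.5,3.5],[-0.4,0.4,-0.6]],
  [0,[0,0,3.5],[0,0,0]],
  [0,[0,0,2],[0,0,0]],
  [0,[0,0,0],[0,0,0]],
])

```text
time: 10.7
ee_pos: [0.5796, 0.1875, 0.0504]
tcp_rot: [180.0, -0.1, -0.3]
wrist_force: [-0.7, -0.3, 0.1]
opening: 0.0855
```

```bash
python3 -c "
from look import *
p,q=look('a',[.58,.19],'w9.png'); plan([q[0],q[1],.01],0)"
```

```text
ring [0.5816 0.1917] D 65.1 0.28 90 px [264. 230.]
[0.5802 0.1876 0.052 ] [-179.99   -0.2    -0.29] -> [0.5816 0.1917 0.01  ] 0 rows 1
[[0.0,[0.12,-0.41,4.2],[0.0,-0.2,-0.3]]]
```

View pics/w9.png

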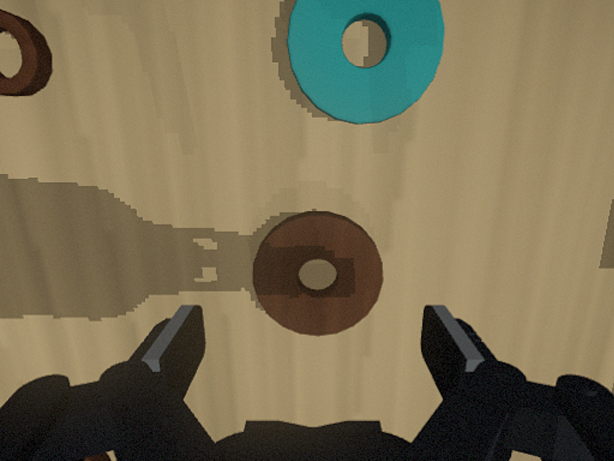

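Call:
play_rows([
  [0,[0.1,-0.4,2.2],[0,0,-0.3]],
  [0,[0,0,1.8],[0,0,0]],
  [0,[0,0,0],[0,0,0]],
])

```text
time: 11.05
ee_pos: [0.5838, 0.1901, 0.0169]
tcp_rot: [-179.9, -0.5, -0.1]
wrist_force: [-0.8, 0.6, 0.9]
opening: 0.0851
```

```bash
python3 -c "
from look import *
p=camera('wrist'); save(p,'w10.png',scale=1.2)
plan([.5816,.1917,.009],0)"
```

```text
[0.5845 0.1903 0.0184] [-1.7984e+02 -6.4000e-01 -1.4000e-01] -> [0.5816 0.1917 0.009 ] 0 rows 1
[[0.0,[-0.3,-0.13,0.93],[-0.2,-0.6,-0.1]]]
```

View pics/w10.png

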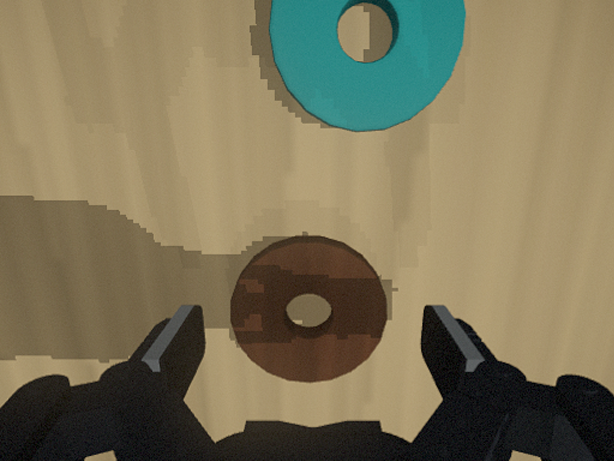

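Call:
play_rows([
  [0,[-0.3,-0.1,0.9],[-0.2,-0.6,0]],
  [0,[0,0,0.2],[0,0,0]],
  [0,[0,0,0],[0,0,0]],
], newtons=40)

```text
time: 11.4
ee_pos: [0.5834, 0.1914, 0.0113]
tcp_rot: [-179.9, -0.3, -0.2]
wrist_force: [0.9, -1.4, 0.7]
opening: 0.0857
```

```bash
python3 -c "
from look import *
p,q=look('a',[.5816,.1917]); plan([.5816,.1917,.009],0)"
```

```text
ring [0.5817 0.1925] D 65.1 0.44 90 px [258. 269.]
[0.5834 0.1915 0.0113] [-179.95   -0.29   -0.19] -> [0.5816 0.1917 0.009 ] 0 rows 1
[[0.0,[-0.18,-0.02,0.23],[-0.1,-0.3,-0.2]]]
```

Call:
play_rows([
  [0.1,[-0.1,-0.1,0.4],[0,0,0]],
  [1,[0,0,0],[0,0,0]],
  [1,[0,0,0],[0,0,0]],
  [1,[0,0,0],[0,0,0]],
  [1,[0,0,0],[0,0,0]],
], newtons=40)

```text
time: 11.95
ee_pos: [0.5829, 0.1929, 0.0083]
tcp_rot: [-179.9, -0.4, -0.2]
wrist_force: [-0.8, 1.0, 0.7]
opening: 0.0631
```

```bash
python3 -c "
from look import *
p,q=look('a',[.5816,.1917],'w11.png')"
```

```text
ring [0.5827 0.193 ] D 66.2 0.49 89 px [261. 274.]
```

View pics/w11.png

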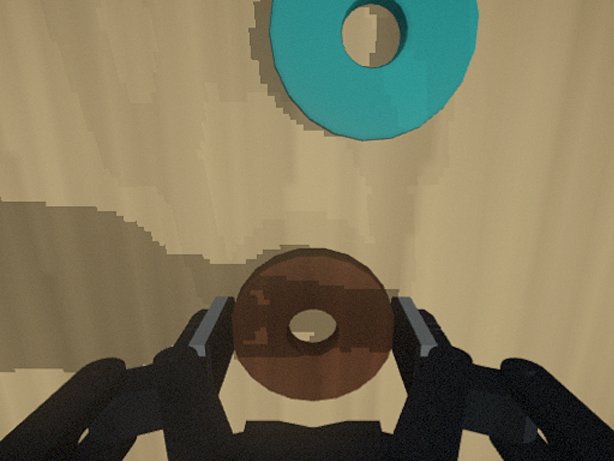

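Call:
play_rows([
  [1,[0,0,-2],[0,0,0]],
  [1,[0,0,-3.5],[0,0,0]],
  [1,[0,0,-3.5],[0,0,0]],
  [1,[0,0,-3],[0,0,0]],
  [1,[0,0,0],[0,0,0]],
])

```text
time: 12.5
ee_pos: [0.5804, 0.1922, 0.1296]
tcp_rot: [180.0, -0.1, -0.2]
wrist_force: [0.5, 0.0, 0.2]
opening: 0.0632
```

```bash
python3 -c "
from look import *
p=camera('wrist'); save(p,'w12.png',scale=1.2)
plan([.5877,.04,.13],-1)"
```

```text
[0.5798 0.192  0.1274] [ 1.7994e+02  6.0000e-02 -1.7000e-01] -> [0.5877 0.04   0.13  ] -1 rows 4
[[0.0,[0.21,3.8,-0.06],[0.0,0.0,0.2]],[0.0,[0.22,3.8,-0.06],[0.0,0.0,0.2]],[0.0,[0.24,3.8,-0.06],[0.0,0.0,0.2]],[0.0,[0.25,3.8,-0.06],[0.0,0.0,0.2]]]
```

View pics/w12.png

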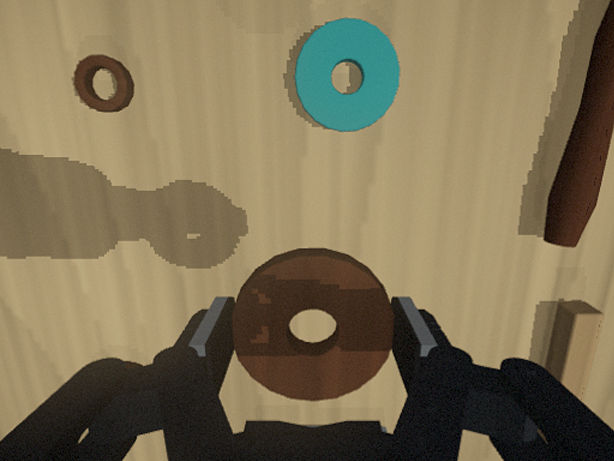

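Call:
play_rows([
  [1,[0.2,3,-0.1],[0,0,0.2]],
  [1,[0.2,4,-0.1],[0,0,0.2]],
  [1,[0.2,4,-0.1],[0,0,0.2]],
  [1,[0.1,4,0],[0,0,0.2]],
  [1,[0.1,4,0],[0,0,0.2]],
  [1,[0,2,0],[0,0,0]],
  [1,[0,0.3,0],[0,0,0]],
  [1,[0,0,0],[0,0,0]],
])

```text
time: 13.35
ee_pos: [0.5814, -0.0278, 0.1178]
tcp_rot: [179.9, 0.9, -1.1]
wrist_force: [-0.2, -0.1, -0.4]
opening: 0.0635
```

```bash
python3 -c "
from look import *
p=camera('wrist'); save(p,'w13.png',scale=1.5); print(proj(p,[.5877,-.0213,.079]))
plan([.5877,-.0213,.115],-1,claw=1)"
```

```text
[[272.63628684 226.92084623]]
[ 0.5813 -0.0273  0.1177] [179.9    0.93  -1.04] -> [ 0.5877 -0.0213  0.115 ] -1 rows 1
[[1,[0.63,-0.62,0.26],[0.1,0.9,0.0]]]
```

View pics/w13.png

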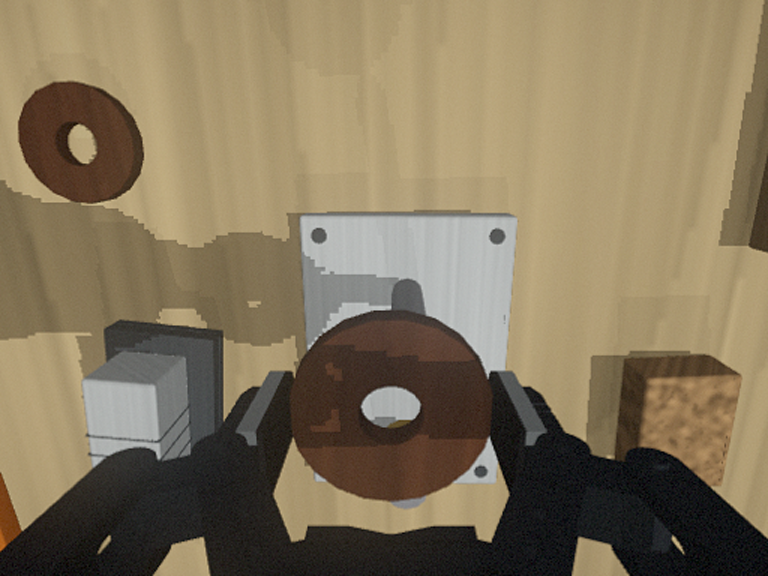

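```bash
python3 -c "
from pose import *
from plan import *
p=camera('wrist')
X=atz(p,np.array([[302,215],[515,215.5]])/1.5-.17,.015); print(X, X.mean(0))
X=atz(p,np.array([[319,236],[497,236],[480.5,471.5]])/1.5-.17,.015); print(X, X[:2].mean(0))
print(get_obs()['ee_pos'])
"
```

```text
[[0.53624047 0.02058427 0.015     ]
 [0.64152071 0.01855372 0.015     ]] [0.58888059 0.019569   0.015     ]
[[ 0.54401955  0.00998013  0.015     ]
 [ 0.633165    0.00852652  0.015     ]
 [ 0.63032596 -0.13088842  0.015     ]] [0.58859227 0.00925333 0.015     ]
[ 0.58150684 -0.02677332  0.11806083]
```

Call:
play_rows([
  [1,[0.6,-0.6,0],[0,0.9,0]],
  [1,[0,0,0.3],[0,0,0]],
  [1,[0,0,0],[0,0,0]],
])

```text
time: 13.75
ee_pos: [0.5883, -0.0173, 0.1143]
tcp_rot: [179.9, -0.1, -0.8]
wrist_force: [-0.9, -0.0, -0.5]
opening: 0.063
```

```bash
python3 -c "
from look import *
p=camera('wrist'); save(p,'w14.png',crop=(180,140,360,384),scale=2.4)
plan([.588,-.021,.115],-1,claw=1)"
```

```text
[ 0.5884 -0.0173  0.1146] [ 1.7994e+02 -9.0000e-02 -7.6000e-01] -> [ 0.588 -0.021  0.115] -1 rows 1
[[1,[-0.04,0.37,-0.04],[0.1,-0.1,0.2]]]
```

View pics/w14.png

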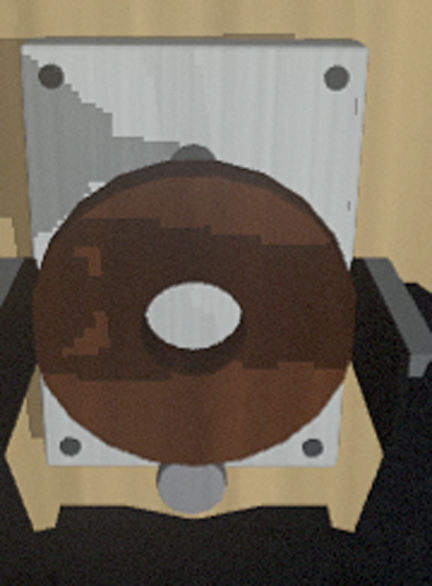

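Call:
play_rows([
  [1,[0,0.3,1],[0,0,0]],
  [1,[0,0,1],[0,0,0]],
  [1,[0,0,0.5],[0,0,0]],
  [1,[0,0,0],[0,0,0]],
])

```text
time: 14.2
ee_pos: [0.5881, -0.0201, 0.0869]
tcp_rot: [179.9, -0.1, -0.7]
wrist_force: [0.7, 0.4, -0.1]
opening: 0.0631
```

```bash
python3 -c "
from look import *
print(get_obs()['wrist_force'])
plan([.588,-.021,.04],-1,claw=1)"
```

```text
[ 0.66649882  0.39965978 -0.12808122]
[ 0.5881 -0.0201  0.0869] [ 1.7994e+02 -6.0000e-02 -7.2000e-01] -> [ 0.588 -0.021  0.04 ] -1 rows 2
[[1,[-0.01,0.04,2.34],[0.0,0.0,0.1]],[1,[-0.01,0.04,2.34],[0.0,0.0,0.1]]]
```

Call:
play_rows([
  [1,[0,0.1,1],[0,0,0]],
  [1,[0,0,1],[0,0,0]],
  [1,[0,0,1],[0,0,0]],
  [1,[0,0,0],[0,0,0]],
])

```text
time: 14.6
ee_pos: [0.5881, -0.0202, 0.0547]
tcp_rot: [-179.9, -0.1, -0.7]
wrist_force: [-0.2, 0.5, -0.2]
opening: 0.0632
```

Call:
play_rows([
  [1,[0,0,1],[0,0,0]],
  [1,[0,0,1],[0,0,0]],
  [1,[0,0,0.6],[0,0,0]],
  [1,[0,0,0],[0,0,0]],
])

```text
time: 15.0
ee_pos: [0.5881, -0.0203, 0.0261]
tcp_rot: [-179.9, -0.1, -0.7]
wrist_force: [0.1, 1.5, -0.4]
opening: 0.0631
```

Call:
play_rows([
  [1,[0,0,0.2],[0,0,0]],
  [0.6,[0,0,0],[0,0,0]],
  [0,[0,0,0],[0,0,0]],
  [0,[0,0,0],[0,0,0]],
  [0,[0,0,0],[0,0,0]],
  [0,[0,0,-2],[0,0,0]],
  [0,[0,0,-3.5],[0,0,0]],
  [0,[0,0,-3.5],[0,0,0]],
  [0,[0,0,-3.5],[0,0,0]],
  [0,[0,0,-2],[0,0,0]],
])

```text
time: 16.0
ee_pos: [0.5862, -0.0212, 0.1716]
tcp_rot: [180.0, 0.2, -0.7]
wrist_force: [0.1, -0.4, -0.5]
opening: 0.0855
```

```bash
python3 -c "
from look import *
p=camera('wrist'); save(p,'w15.png',scale=1.5)
p=camera('side'); save(p,'d15.png',crop=(200,130,370,280),scale=4)
plan([.427,.05,.12],0)"
```

```text
[ 0.587  -0.0213  0.1722] [ 1.7999e+02  8.0000e-02 -7.4000e-01] -> [0.427 0.05  0.12 ] 0 rows 5
[[0.0,[-3.22,-1.38,1.05],[0.0,0.0,-0.1]],[0.0,[-3.21,-1.39,1.05],[0.0,0.0,-0.1]],[0.0,[-3.21,-1.4,1.05],[0.0,0.0,-0.1]],[0.0,[-3.21,-1.41,1.05],[0.0,0.0,-0.1]],[0.0,[-3.2,-1.42,1.04],[0.0,0.0,-0.1]]]
```

View pics/w15.png

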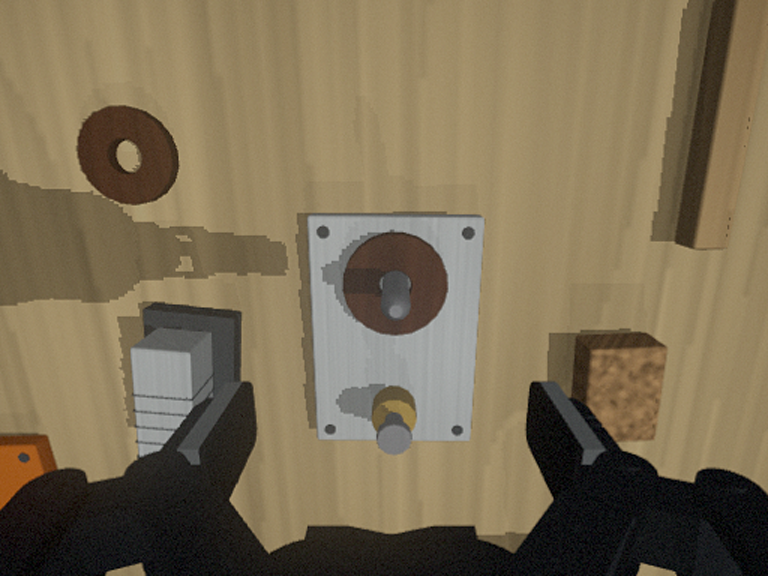

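View pics/d15.png

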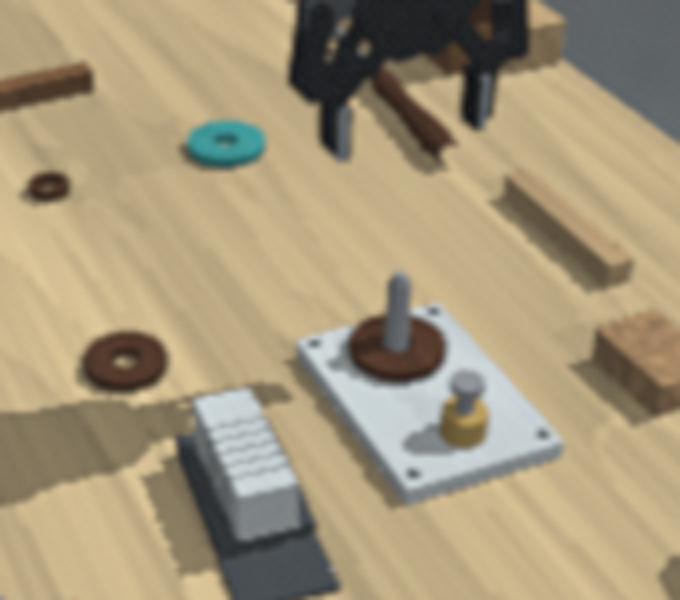

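Ring66 is flat on the post (395,290). Next: ring58 at (127,155).

Call:
play_rows([
  [0,[-3.2,-1.4,1],[0,0,0]],
  [0,[-3.2,-1.4,1],[0,0,-0.2]],
  [0,[-3.2,-1.4,1],[0,0,-0.2]],
  [0,[-3.2,-1.4,1],[0,0,-0.2]],
  [0,[-2,-0.6,1],[0,0,-0.1]],
  [0,[0,0,1],[0,0,0]],
  [0,[0,0,0],[0,0,0]],
])

```text
time: 16.8
ee_pos: [0.4333, 0.0432, 0.1036]
tcp_rot: [179.9, 0.3, -0.1]
wrist_force: [-0.5, -0.1, 0.4]
opening: 0.0851
```

```bash
python3 -c "
from look import *
p,q=look('a',[.425,.055],'w16.png'); plan([q[0],q[1],.05],0)"
```

```text
ring [0.4254 0.0578] D 57.4 0.22 90 px [251. 189.]
[0.4337 0.0431 0.1043] [ 1.7994e+02  2.9000e-01 -9.0000e-02] -> [0.4254 0.0578 0.05  ] 0 rows 2
[[0.0,[-0.4,-0.74,2.72],[0.0,0.1,0.0]],[0.0,[-0.41,-0.74,2.71],[0.0,0.1,0.0]]]
```

View pics/w16.png

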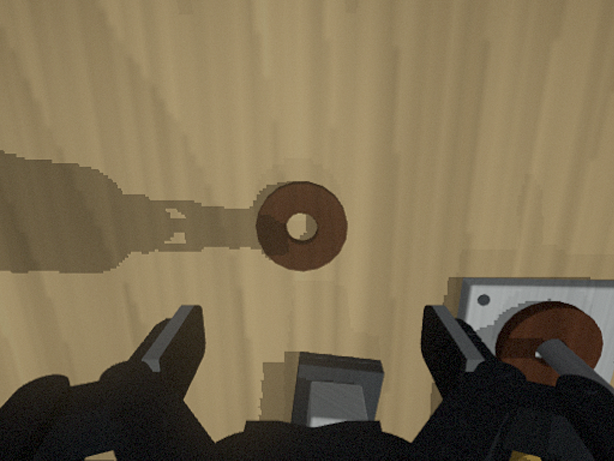

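Call:
play_rows([
  [0,[-0.4,-0.7,2.5],[0,0,0]],
  [0,[-0.4,-0.7,2.5],[0,0,0]],
  [0,[0,0,1.5],[0,0,0]],
  [0,[0,0,1],[0,0,0]],
  [0,[0,0,0],[0,0,0]],
])

```text
time: 17.35
ee_pos: [0.4302, 0.0563, 0.0285]
tcp_rot: [179.9, 0.1, -0.3]
wrist_force: [-0.5, 0.5, -0.2]
opening: 0.0852
```

```bash
python3 -c "
from look import *
p,q=look('a',[.4254,.0578]); plan([q[0],q[1],.01],0)"
```

```text
ring [0.4254 0.0588] D 57.5 0.48 90 px [252. 250.]
[0.4306 0.0563 0.0293] [ 1.7994e+02  3.0000e-02 -2.7000e-01] -> [0.4254 0.0588 0.01  ] 0 rows 1
[[0.0,[-0.52,-0.25,1.93],[0.1,0.0,-0.3]]]
```

Call:
play_rows([
  [0,[-0.5,-0.2,1],[0,0,-0.2]],
  [0,[-0.1,-0.1,1],[0,0,0]],
  [0,[0,0,0],[0,0,0]],
  [0,[0,0,0],[0,0,0]],
])

```text
time: 17.8
ee_pos: [0.4259, 0.0594, 0.0096]
tcp_rot: [180.0, -0.1, -0.1]
wrist_force: [0.2, 0.7, -0.1]
opening: 0.0857
```

```bash
python3 -c "
from look import *
p,q=look('a',[.4254,.0578]); plan([q[0],q[1],.01],0)"
```

```text
ring [0.4253 0.0592] D 57.5 0.51 90 px [260. 273.]
[0.4258 0.0593 0.0096] [ 1.7996e+02 -1.3000e-01 -9.0000e-02] -> [0.4253 0.0592 0.01  ] 0 rows 1
[[0.0,[-0.05,0.01,-0.04],[0.0,-0.1,-0.1]]]
```

Call:
play_rows([
  [1,[0,0,0],[0,0,0]],
  [1,[0,0,0],[0,0,0]],
  [1,[0,0,0],[0,0,0]],
  [1,[0,0,0],[0,0,0]],
  [1,[0,0,0],[0,0,0]],
  [1,[0,0,-2],[0,0,0]],
  [1,[0,0,-3.5],[0,0,0]],
  [1,[0,0,-3.5],[0,0,0]],
  [1,[0,0,-3],[0,0,0]],
  [1,[0,0,0],[0,0,0]],
], newtons=40)

```text
time: 18.85
ee_pos: [0.4249, 0.0593, 0.134]
tcp_rot: [179.9, -0.1, -0.1]
wrist_force: [-0.2, -0.3, -0.8]
opening: 0.0554
```

```bash
python3 -c "
from look import *
p=camera('wrist'); save(p,'w17.png',scale=1.2)
plan([.588,-.0205,.13],-1,claw=1)"
```

```text
[0.4243 0.0592 0.132 ] [ 1.7993e+02  5.0000e-02 -1.0000e-01] -> [ 0.588  -0.0205  0.13  ] -1 rows 5
[[1,[3.28,1.59,0.04],[0.0,0.0,0.2]],[1,[3.28,1.58,0.04],[0.0,0.0,0.2]],[1,[3.29,1.57,0.04],[0.0,0.0,0.2]],[1,[3.29,1.56,0.04],[0.0,0.0,0.2]],[1,[3.3,1.55,0.04],[0.0,0.0,0.2]]]
```

View pics/w17.png

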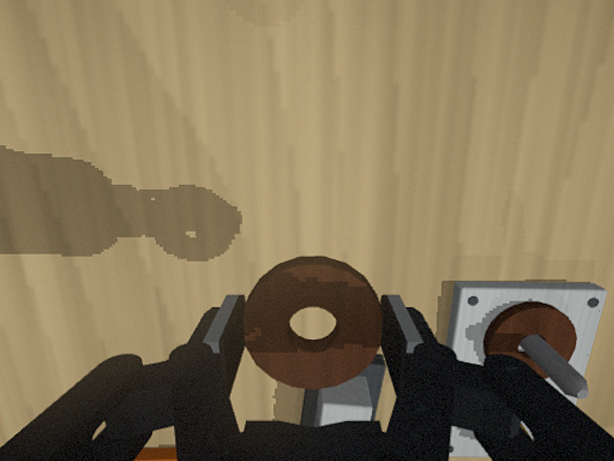

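Ring58 held (opening 55 mm). To the post.

Call:
play_rows([
  [1,[3,1.5,0],[0,0,0.2]],
  [1,[3.3,1.6,0],[0,0,0.2]],
  [1,[3.3,1.6,0],[0,0,0.2]],
  [1,[3.3,1.6,0],[0,0,0.2]],
  [1,[2.2,1.1,0],[0,0,0]],
  [1,[0.5,0.2,0],[0,0,0]],
  [1,[0,0,0],[0,0,0]],
])

```text
time: 19.6
ee_pos: [0.5822, -0.021, 0.1217]
tcp_rot: [180.0, 0.6, -0.9]
wrist_force: [0.2, 0.3, -0.6]
opening: 0.0557
```

```bash
python3 -c "
from look import *
plan([.588,-.0205,.115],-1,claw=1)"
```

```text
[ 0.5822 -0.021   0.1217] [179.96   0.61  -0.85] -> [ 0.588  -0.0205  0.115 ] -1 rows 1
[[1,[0.58,-0.06,0.66],[0.0,0.6,0.1]]]
```

Call:
play_rows([
  [1,[0.5,0,0.3],[0,0.6,0]],
  [1,[0,0,0.3],[0,0,0]],
  [1,[0,0,0],[0,0,0]],
])

```text
time: 19.9
ee_pos: [0.5853, -0.0199, 0.1137]
tcp_rot: [180.0, 0.1, -0.8]
wrist_force: [-0.3, 0.1, -0.7]
opening: 0.0556
```

```bash
python3 -c "
from look import *
p=camera('wrist'); save(p,'w18.png',crop=(180,140,360,384),scale=2.4)
plan([.588,-.0205,.115],-1,claw=1)"
```

```text
[ 0.5853 -0.0198  0.114 ] [ 1.7998e+02  1.1000e-01 -7.9000e-01] -> [ 0.588  -0.0205  0.115 ] -1 rows 1
[[1,[0.27,0.06,-0.1],[0.0,0.1,0.2]]]
```

View pics/w18.png

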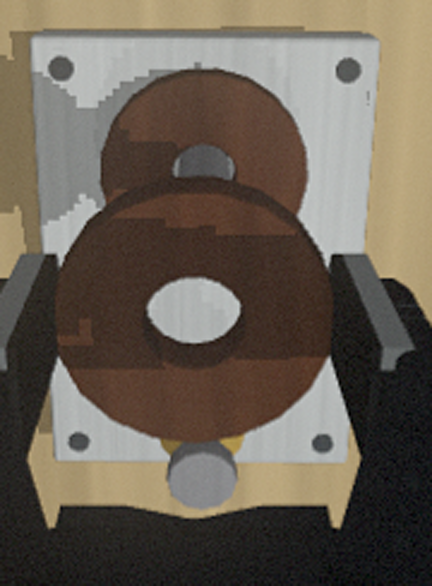

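Call:
play_rows([
  [1,[0.3,0.1,0.8],[0,0,0]],
  [1,[0,0,1],[0,0,0]],
  [1,[0,0,0.8],[0,0,0]],
  [1,[0,0,0],[0,0,0]],
])

```text
time: 20.35
ee_pos: [0.588, -0.0204, 0.0863]
tcp_rot: [180.0, 0.0, -0.7]
wrist_force: [-0.1, 0.5, -0.8]
opening: 0.0555
```

Call:
play_rows([
  [1,[0,0,1],[0,0,0]],
  [1,[0,0,1],[0,0,0]],
  [1,[0,0,1],[0,0,0]],
  [1,[0,0,1],[0,0,0]],
  [1,[0,0,0],[0,0,0]],
])

```text
time: 20.85
ee_pos: [0.5876, -0.0199, 0.0422]
tcp_rot: [-180.0, 0.1, -0.7]
wrist_force: [-0.5, 1.2, -1.1]
opening: 0.0557
```

Call:
play_rows([
  [1,[0,0,0.4],[0,0,0]],
  [1,[0,0,0],[0,0,0]],
  [0.6,[0,0,0],[0,0,0]],
  [0,[0,0,0],[0,0,0]],
  [0,[0,0,0],[0,0,0]],
  [0,[0,0,0],[0,0,0]],
  [0,[0,0,-2],[0,0,0]],
  [0,[0,0,-3.5],[0,0,0]],
  [0,[0,0,-3.5],[0,0,0]],
  [0,[0,0,-2],[0,0,0]],
])

```text
time: 21.85
ee_pos: [0.5862, -0.0204, 0.1491]
tcp_rot: [180.0, 0.4, -0.7]
wrist_force: [0.4, -0.6, 0.2]
opening: 0.0853
```

```bash
python3 -c "
from look import *
p=camera('wrist'); save(p,'w19.png',scale=1.5)
p=camera('side'); save(p,'d19.png',crop=(200,130,370,280),scale=4)
plan([.448,.28,.13],0)"
```

```text
[ 0.5871 -0.0205  0.15  ] [179.96   0.2   -0.75] -> [0.448 0.28  0.13 ] 0 rows 8
[[0.0,[-1.79,-3.73,0.25],[0.0,0.0,-0.1]],[0.0,[-1.78,-3.74,0.25],[0.0,0.0,-0.1]],[0.0,[-1.78,-3.74,0.25],[0.0,0.0,-0.1]],[0.0,[-1.77,-3.74,0.25],[0.0,0.0,-0.1]],[0.0,[-1.76,-3.74,0.25],[0.0,0.0,-0.1]],[0.0,[-1.76,-3.75,0.25],[0.0,0.0,-0.1]],[0.0,[-1.75,-3.75,0.25],[0.0,0.0,-0.1]],[0.0,[-1.75,-3.75,0.25],[0.0,0.0,-0.1]]]
```

View pics/w19.png

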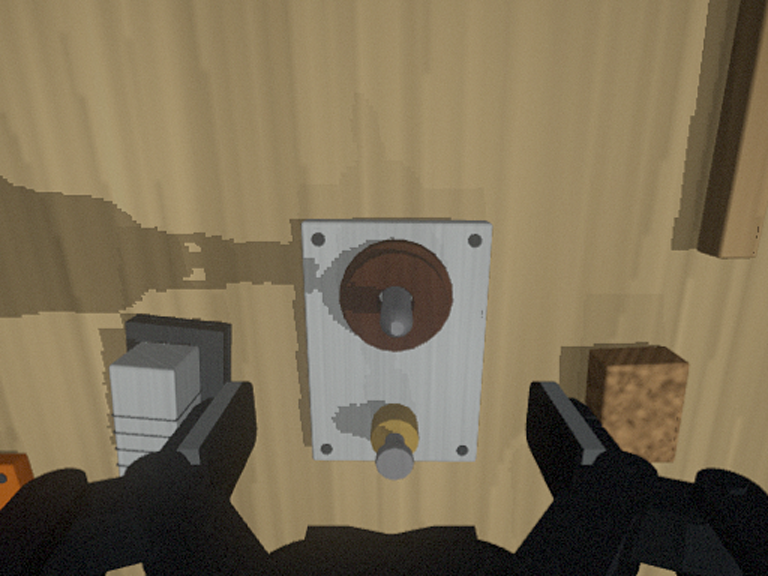

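View pics/d19.png

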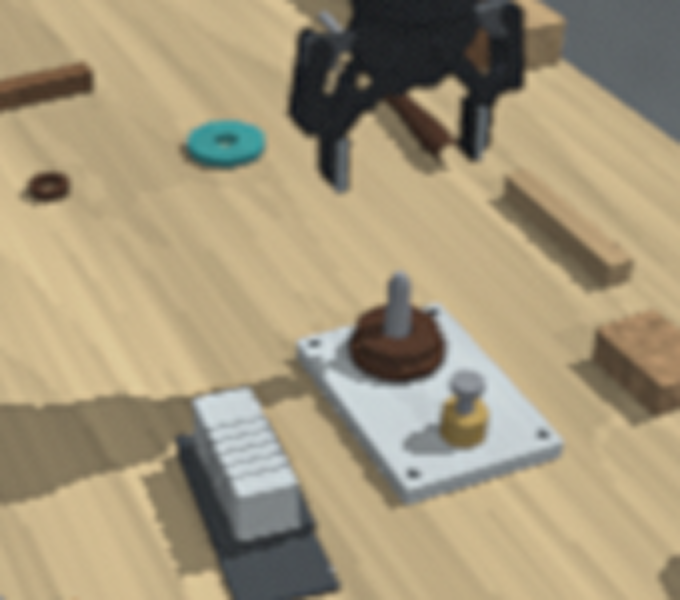

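Both rings flat on the post (396,295). Now ring34.

Call:
play_rows([
  [0,[-1.8,-3.5,0],[0,0,0]],
  [0,[-1.8,-3.7,0.2],[0,0,-0.1]],
  [0,[-1.8,-3.7,0.2],[0,0,-0.1]],
  [0,[-1.8,-3.7,0.2],[0,0,-0.1]],
  [0,[-1.8,-3.7,0.2],[0,0,-0.1]],
  [0,[-1.8,-3.7,0.2],[0,0,-0.1]],
  [0,[-1.8,-3.7,0.2],[0,0,-0.1]],
  [0,[-1.2,-2.4,1],[0,0,0]],
  [0,[0,0,1],[0,0,0]],
  [0,[0,0,0],[0,0,0]],
])

```text
time: 22.95
ee_pos: [0.445, 0.2699, 0.109]
tcp_rot: [179.8, 0.4, -0.3]
wrist_force: [0.1, 0.3, 0.6]
opening: 0.0852
```

```bash
python3 -c "
from look import *
p,q=look('a',[.448,.291],'w20.png'); plan([q[0],q[1],.05],0)"
```

```text
ring [0.4475 0.2943] D 33.8 0.17 90 px [265. 174.]
[0.4453 0.2698 0.1097] [179.82   0.39  -0.33] -> [0.4475 0.2943 0.05  ] 0 rows 2
[[0.0,[0.12,-1.23,2.98],[0.1,0.2,-0.2]],[0.0,[0.12,-1.23,2.98],[0.1,0.2,-0.2]]]
```

View pics/w20.png

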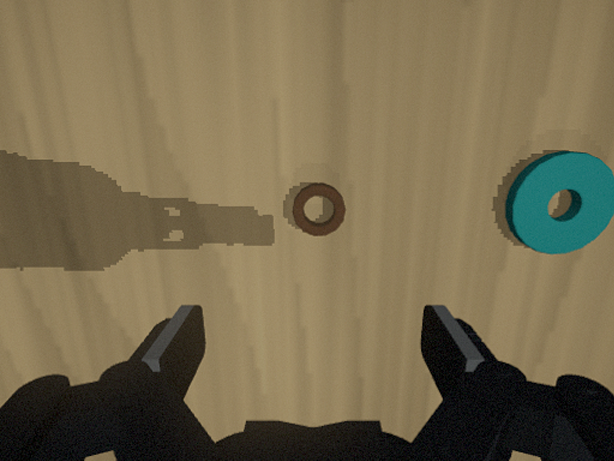

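Call:
play_rows([
  [0,[0.1,-1.2,2.5],[0,0.2,-0.2]],
  [0,[0.1,-1.2,3],[0,0.2,-0.1]],
  [0,[0,0,2],[0,0,0]],
  [0,[0,0,0.5],[0,0,0]],
  [0,[0,0,0],[0,0,0]],
])

```text
time: 23.5
ee_pos: [0.4512, 0.2904, 0.0294]
tcp_rot: [179.9, -0.2, -0.4]
wrist_force: [-0.0, -0.4, -0.1]
opening: 0.0852
```

```bash
python3 -c "
from look import *
p,q=look('a',[.4475,.2943]); plan([q[0],q[1],.012],0)"
```

```text
ring [0.4478 0.2957] D 34.2 0.41 90 px [254. 244.]
[0.4514 0.2904 0.0299] [179.89  -0.24  -0.43] -> [0.4478 0.2957 0.012 ] 0 rows 1
[[0.0,[-0.37,-0.53,1.78],[0.1,-0.2,-0.4]]]
```

Call:
play_rows([
  [0,[-0.4,-0.4,0.9],[0,-0.2,-0.4]],
  [0,[0,-0.1,0.8],[0,0,0]],
  [0,[0,0,0],[0,0,0]],
  [0,[0,0,0],[0,0,0]],
])

```text
time: 23.95
ee_pos: [0.449, 0.296, 0.0147]
tcp_rot: [-180.0, -0.2, -0.1]
wrist_force: [0.5, 0.7, 0.1]
opening: 0.0856
```

```bash
python3 -c "
from look import *
p,q=look('a',[.4475,.295]); plan([q[0],q[1],.012],0)"
```

```text
ring [0.4477 0.2962] D 34.5 0.53 90 px [258. 267.]
[0.449  0.2959 0.0146] [-1.7997e+02 -2.3000e-01 -7.0000e-02] -> [0.4477 0.2962 0.012 ] 0 rows 1
[[0.0,[-0.13,-0.02,0.26],[0.0,-0.2,-0.1]]]
```

Call:
play_rows([
  [0.1,[-0.1,0,0.2],[0,0,0]],
  [1,[0,0,0],[0,0,0]],
  [1,[0,0,0],[0,0,0]],
  [1,[0,0,0],[0,0,0]],
  [1,[0,0,0],[0,0,0]],
  [1,[0,0,0],[0,0,0]],
], newtons=40)

```text
time: 24.6
ee_pos: [0.4483, 0.2963, 0.0137]
tcp_rot: [-179.9, -0.3, -0.1]
wrist_force: [-0.6, 0.8, -0.5]
opening: 0.032
```

```bash
python3 -c "
from look import *
p,q=look('a',[.4475,.295])
print(get_obs()['ee_pos'])"
```

```text
ring [0.4483 0.2964] D 36.8 1.12 90 px [261. 268.]
[0.44828765 0.29626876 0.01369722]
```

Call:
play_rows([
  [1,[0,0,-2],[0,0,0]],
  [1,[0,0,-3.5],[0,0,0]],
  [1,[0,0,-3.5],[0,0,0]],
  [1,[0,0,-3],[0,0,0]],
  [1,[0,0,0],[0,0,0]],
])

```text
time: 25.15
ee_pos: [0.4467, 0.2954, 0.1359]
tcp_rot: [180.0, -0.1, -0.1]
wrist_force: [0.6, 0.5, 0.5]
opening: 0.0319
```

```bash
python3 -c "
from look import *
p=camera('wrist'); save(p,'w21.png',scale=1.2)
plan([.588,-.0205,.14],-1,claw=1)"
```

```text
[0.4462 0.2951 0.1338] [ 1.7988e+02 -2.0000e-02 -7.0000e-02] -> [ 0.588  -0.0205  0.14  ] -1 rows 8
[[1,[1.78,3.94,-0.07],[0.0,0.0,0.1]],[1,[1.79,3.94,-0.07],[0.0,0.0,0.1]],[1,[1.79,3.94,-0.07],[0.0,0.0,0.1]],[1,[1.8,3.93,-0.07],[0.0,0.0,0.1]],[1,[1.81,3.93,-0.07],[0.0,0.0,0.1]],[1,[1.82,3.92,-0.07],[0.0,0.0,0.1]],[1,[1.83,3.92,-0.08],[0.0,0.0,0.1]],[1,[1.83,3.92,-0.08],[0.0,0.0,0.1]]]
```

View pics/w21.png

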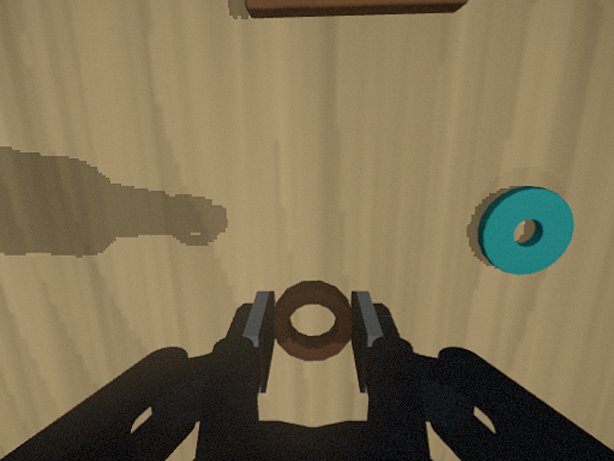

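Call:
play_rows([
  [1,[1.8,3.5,0],[0,0,0.1]],
  [1,[1.8,4,0],[0,0,0.1]],
  [1,[1.8,4,0],[0,0,0.1]],
  [1,[1.8,4,0],[0,0,0.1]],
  [1,[1.8,4,0],[0,0,0.1]],
  [1,[1.8,4,0],[0,0,0.1]],
  [1,[1.8,4,0],[0,0,0.1]],
  [1,[1.5,2.8,0],[0,0,0.1]],
  [1,[0,0,0],[0,0,0]],
  [1,[0,0,0],[0,0,0]],
])

```text
time: 26.2
ee_pos: [0.5858, -0.0208, 0.1183]
tcp_rot: [179.8, 0.9, -0.7]
wrist_force: [0.1, -0.8, -0.7]
opening: 0.0319
```

```bash
python3 -c "
from look import *
plan([.588,-.0205,.115],-1,claw=1)"
```

```text
[ 0.5858 -0.0208  0.1183] [179.79   0.9   -0.72] -> [ 0.588  -0.0205  0.115 ] -1 rows 1
[[1,[0.23,-0.03,0.33],[0.2,0.9,0.3]]]
```

Call:
play_rows([
  [1,[0.2,0,0],[0.2,0.9,0.2]],
  [1,[0,0,0],[0,0,0]],
  [1,[0,0,0],[0,0,0]],
])

```text
time: 26.5
ee_pos: [0.5865, -0.0187, 0.1164]
tcp_rot: [-180.0, 0.1, -0.8]
wrist_force: [-0.9, 0.2, -0.2]
opening: 0.0318
```

```bash
python3 -c "
from look import *
p=camera('wrist'); save(p,'w22.png',crop=(180,140,360,384),scale=2.4)
plan([.588,-.0205,.115],-1,claw=1)"
```

```text
[ 0.5866 -0.0186  0.1166] [-1.7997e+02  6.0000e-02 -7.9000e-01] -> [ 0.588  -0.0205  0.115 ] -1 rows 1
[[1,[0.14,0.19,0.16],[0.0,0.1,0.2]]]
```

View pics/w22.png

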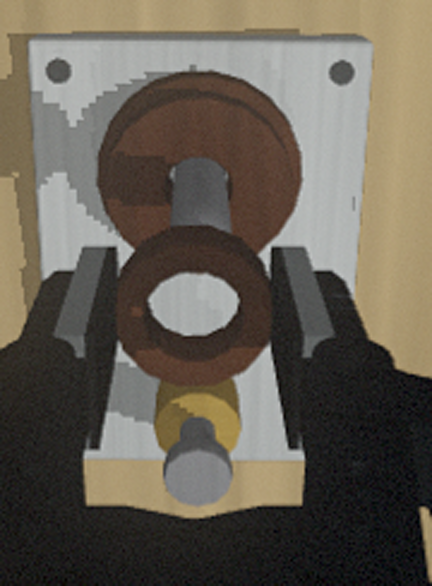

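Call:
play_rows([
  [1,[0.1,0.2,1],[0,0,0]],
  [1,[0,0,1],[0,0,0]],
  [1,[0,0,0.8],[0,0,0]],
  [1,[0,0,0],[0,0,0]],
])

```text
time: 26.95
ee_pos: [0.5873, -0.0194, 0.086]
tcp_rot: [-180.0, 0.1, -0.7]
wrist_force: [-0.3, -0.5, -0.9]
opening: 0.0322
```

Call:
play_rows([
  [1,[0,0,1],[0,0,0]],
  [1,[0,0,1],[0,0,0]],
  [1,[0,0,1],[0,0,0]],
  [1,[0,0,0],[0,0,0]],
])

```text
time: 27.35
ee_pos: [0.5869, -0.0194, 0.0527]
tcp_rot: [-180.0, 0.1, -0.7]
wrist_force: [0.6, 0.8, -0.6]
opening: 0.0315
```

Call:
play_rows([
  [0.7,[0,0,0],[0,0,0]],
  [0,[0,0,0],[0,0,0]],
  [0,[0,0,0],[0,0,0]],
  [0,[0,0,0],[0,0,0]],
  [0,[0,0,-2],[0,0,0]],
  [0,[0,0,-3.5],[0,0,0]],
  [0,[0,0,-3.5],[0,0,0]],
  [0,[0,0,-2],[0,0,0]],
])

```text
time: 28.15
ee_pos: [0.5857, -0.0195, 0.1642]
tcp_rot: [-180.0, 0.4, -0.7]
wrist_force: [0.2, -0.8, -0.3]
opening: 0.0855
```

```bash
python3 -c "
from look import *
p=camera('wrist'); save(p,'w23.png',crop=(180,120,340,330),scale=2.8)
p=camera('side'); save(p,'d23.png',scale=1.5)
p=camera('scene'); save(p,'s23.png',scale=1.5)
o=get_obs();print(o['time'],o['ee_pos'],o['opening'])"
```

```text
28.3 [ 0.58596563 -0.01951167  0.16281092] 0.08524141477757909
```

View pics/w23.png

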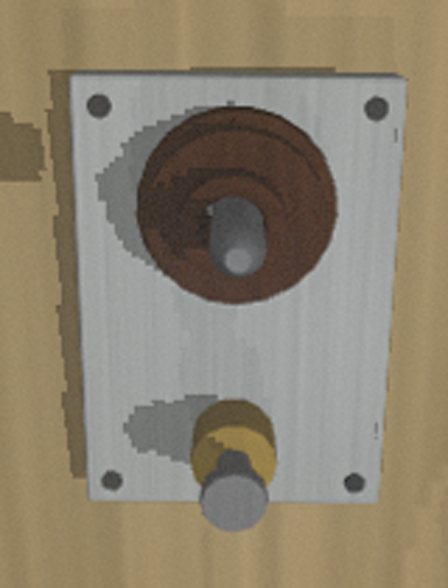

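View pics/d23.png

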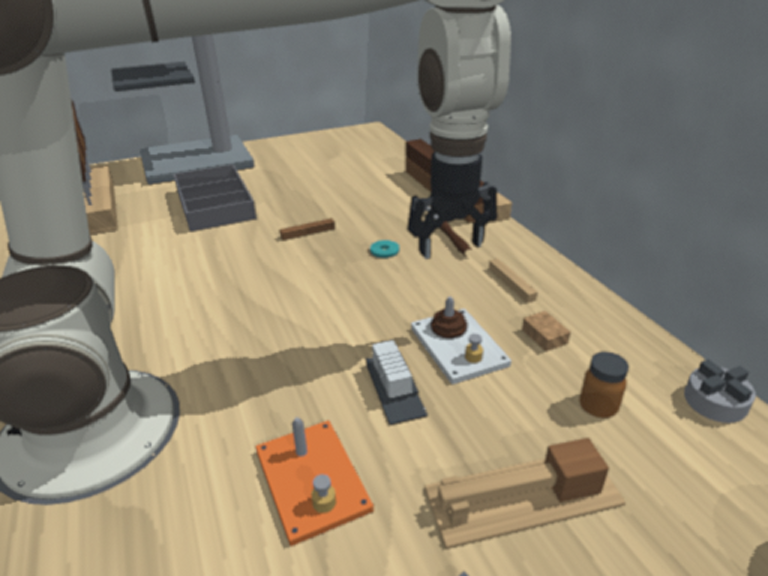

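View pics/s23.png

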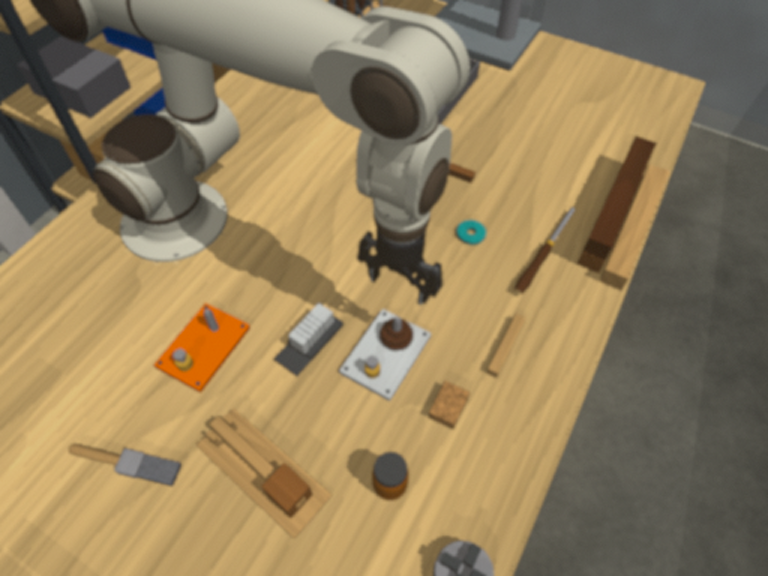

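```bash
python3 -c "
from look import *
p=camera('wrist')
im=p['img'][:,:,::-1].copy(); im=cv2.resize(im,None,fx=3,fy=3,interpolation=cv2.INTER_CUBIC)
t=np.linspace(0,2*np.pi,80)
for r,z,c in [(.033,.026,(0,255,0)),(.029,.037,(255,255,0)),(.017,.048,(0,0,255)),(.010,.048,(0,0,255))]:
    uv=proj(p,np.c_[.588+r*np.cos(t),-.0208+r*np.sin(t),np.full(80,z)])
    cv2.polylines(im,[np.int32(uv*3+1)],True,c,1)
cv2.imwrite('pics/w24.png',im[390:800,540:1020])
"
```

```text
(no output)
```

View pics/w24.png

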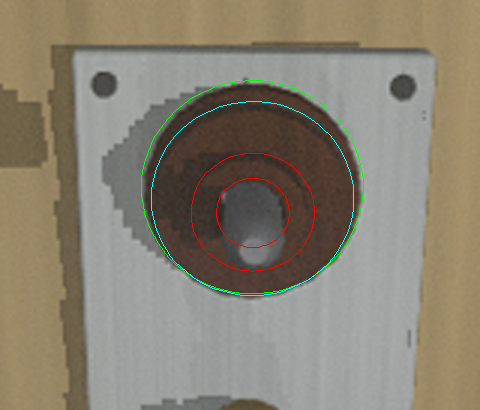

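Stack overlay matches: ring66, 58, 34 all home. Now look at the mallet.

```bash
python3 -c "
from look import *
print(get_obs()['q'],get_obs()['tcp_rot'])
plan([.52,-.36,.2],-8)"
```

```text
[-1.91988253e+00  9.47709673e+00  6.06125626e+00  8.70666800e+01
  2.73831701e-02  8.87644032e+01] [-179.96221809    0.48181777   -0.68424222]
[ 0.5854 -0.0195  0.1612] [-179.96    0.48   -0.68] -> [ 0.52 -0.36  0.2 ] -8 rows 8
[[0.0,[-0.77,4.27,-0.48],[0.0,0.1,0.9]],[0.0,[-0.7,4.28,-0.48],[0.0,0.1,0.9]],[0.0,[-0.63,4.29,-0.48],[0.0,0.1,0.9]],[0.0,[-0.56,4.3,-0.48],[0.0,0.1,0.9]],[0.0,[-0.49,4.31,-0.48],[0.0,0.1,0.9]],[0.0,[-0.43,4.31,-0.48],[0.0,0.1,0.9]],[0.0,[-0.36,4.32,-0.48],[0.0,0.1,0.9]],[0.0,[-0.29,4.32,-0.48],[0.0,0.1,0.9]]]
```

Call:
play_rows([
  [0,[-0.8,4,-0.5],[0,0.1,0.9]],
  [0,[-0.7,4.3,-0.5],[0,0.1,0.9]],
  [0,[-0.6,4.3,-0.5],[0,0.1,0.9]],
  [0,[-0.6,4.3,-0.5],[0,0.1,0.9]],
  [0,[-0.5,4.3,-0.5],[0,0.1,0.9]],
  [0,[-0.4,4.3,-0.5],[0,0,0.9]],
  [0,[-0.4,4.3,-0.5],[0,0,0.9]],
  [0,[0,2.5,0],[0,0,0]],
  [0,[0,0,0],[0,0,0]],
])

```text
time: 29.25
ee_pos: [0.5183, -0.3491, 0.1815]
tcp_rot: [-179.7, 1.0, -7.0]
wrist_force: [-1.6, 0.9, -0.7]
opening: 0.0856
```

```bash
python3 -c "
from look import *
import pickle
p=camera('wrist'); pickle.dump(p,open('w2.pkl','wb')); save(p,'w25.png',scale=1.5)
print(get_obs()['ee_pos'],get_obs()['tcp_rot'])"
```

```text
[ 0.51846462 -0.34773517  0.18138447] [-179.66601732    1.03979456   -6.96644812]
```

View pics/w25.png

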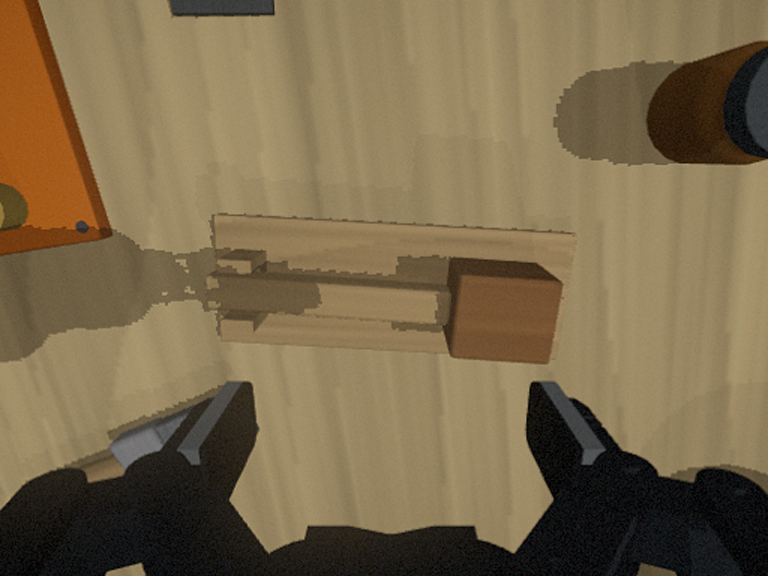

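```bash
python3 -c "
from pose import *
a=lambda l:np.array(l)/1.5-.17
q,e=fit(p,[[-.12,.045,.008],[.12,.045,.008],[-.12,-.045,.008]],a([[215,213],[575,233],[221,341]])); print('rest',q[:2],np.degrees(q[2]),e.tolist())
q,e=fit(p,[[-.03,.026,.06],[.03,.026,.06],[.03,-.026,.06],[-.03,-.026,.06]],a([[455,277],[561,282],[549,362],[447,355]])); print('mallet',q[:2],np.degrees(q[2]),e.tolist())
h=atz(p,a([[208,276],[217,312],[444,292],[436,325]]),.045); print(h); m=[h[:2].mean(0),h[2:].mean(0)]; d=m[1]-m[0]; print(m,np.degrees(np.arctan2(d[1],d[0])))
"
python3 -c "
from pose import *
save(p,'c3.png',crop=(130,130,390,260),scale=3)"
```

```text
rest [ 0.51466514 -0.35938194] -10.016069194411301 [[-2.4, 0.2], [3.5, 0.2], [-1.3, 0.6]]
mallet [ 0.57763542 -0.37035715] -9.913670348505462 [[-0.4, -2.4], [1.0, -1.9], [-0.3, 1.9], [-0.4, 3.0]]
[[ 0.4088932  -0.32769076  0.045     ]
 [ 0.40903068 -0.35039412  0.045     ]
 [ 0.54687354 -0.35404695  0.045     ]
 [ 0.54018488 -0.37425583  0.045     ]]
[array([ 0.40896194, -0.33904244,  0.045     ]), array([ 0.54352921, -0.36415139,  0.045     ])] -10.569296797515797
```

View pics/c3.png

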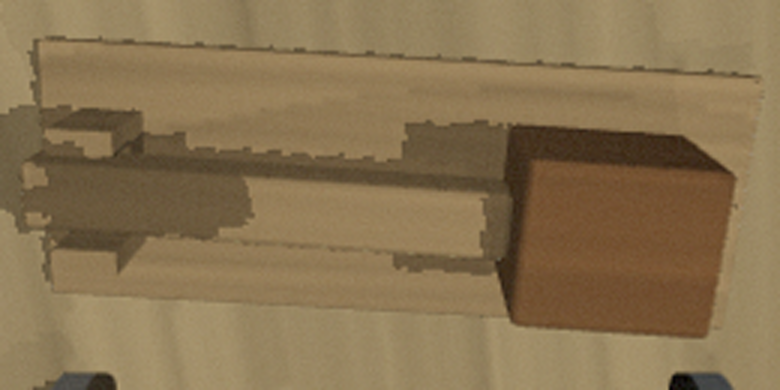

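```bash
python3 -c "
from look import *
plan([.530,-.362,.15],-100)"
```

```text
[ 0.5185 -0.3477  0.1814] [-179.67    1.04   -6.97] -> [ 0.53  -0.362  0.15 ] -100 rows 12
[[0.0,[0.11,0.11,0.26],[0.0,0.1,7.8]],[0.0,[0.13,0.09,0.26],[0.0,0.1,7.8]],[0.0,[0.14,0.07,0.26],[0.0,0.1,7.8]],[0.0,[0.15,0.05,0.26],[0.0,0.1,7.8]],[0.0,[0.15,0.03,0.26],[0.0,0.1,7.8]],[0.0,[0.16,0.01,0.26],[0.0,0.1,7.8]],[0.0,[0.16,-0.01,0.26],[0.0,0.1,7.8]],[0.0,[0.15,-0.03,0.26],[0.0,0.1,7.8]],[0.0,[0.15,-0.05,0.26],[0.0,0.1,7.8]],[0.0,[0.14,-0.07,0.26],[0.0,0.1,7.8]],[0.0,[0.13,-0.08,0.26],[0.0,0.1,7.8]],[0.0,[0.12,-0.1,0.26],[0.0,0.1,7.8]]]
```

Call:
play_rows([
  [0,[0.1,0.1,0.2],[0,0.1,7.8]],
  [0,[0.1,0.1,0.2],[0,0.1,7.8]],
  [0,[0.1,0.1,0.2],[0,0.1,7.8]],
  [0,[0.2,0,0.2],[0,0.1,7.8]],
  [0,[0.2,0,0.2],[0,0.1,7.8]],
  [0,[0.2,0,0.2],[0,0.1,7.8]],
  [0,[0.2,0,0.2],[0,0.1,7.8]],
  [0,[0.2,0,0.2],[0,0.1,7.8]],
  [0,[0.1,0,0.2],[0,0.1,7.8]],
  [0,[0.1,-0.1,0.2],[0,0.1,7.8]],
  [0,[0.1,-0.1,0.2],[0,0,7.5]],
  [0,[0,0,0],[0,0,3]],
])

```text
time: 30.5
ee_pos: [0.5311, -0.3424, 0.1465]
tcp_rot: [178.8, 0.3, -98.2]
wrist_force: [-0.1, -0.5, 0.5]
opening: 0.0854
```

```bash
python3 -c "
from look import *
p=camera('wrist'); save(p,'w26.png',scale=1.5)
plan([.530,-.362,.15],-100)"
```

```text
[ 0.5312 -0.3421  0.1465] [178.79   0.34 -98.3 ] -> [ 0.53  -0.362  0.15 ] -100 rows 1
[[0.0,[1.98,-0.16,-0.36],[1.2,0.3,1.7]]]
```

View pics/w26.png

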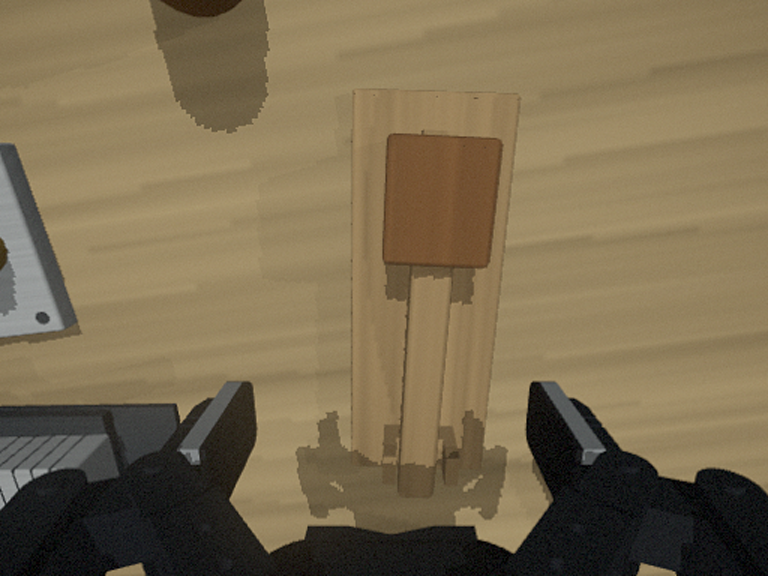

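```bash
python3 -c "
from pose import *
from plan import *
p=camera('wrist')
a=lambda l:np.array(l)/1.5-.17
q,e=fit(p,[[.03,.026,.06],[.03,-.026,.06],[-.03,-.026,.06],[-.03,.026,.06]],a([[388,134],[502,140],[490,267],[384,263]])); print('mallet',q,np.degrees(q[2]),e.tolist())
q2,e=fit(p,[[.12,.045,.008],[.12,-.045,.008],[-.12,.045,.008]],a([[353,89],[519,95],[352,462]])); print('rest',q2,np.degrees(q2[2]),e.tolist())
h=atz(p,a([[408,300],[449,302],[401,480],[437,480]]),.045); m=[h[:2].mean(0),h[2:].mean(0)]; d=m[0]-m[1]; print(m,np.degrees(np.arctan2(d[1],d[0])))
print(np.linalg.norm(h[0]-h[1]))
print('edge',atz(p,a([[410,266],[453,268]]),.045).mean(0))
"
```

```text
mallet [ 0.57945207 -0.37155507 -0.18164244] -10.407345179098346 [[-1.5, -1.3], [2.2, -2.2], [0.7, 2.2], [-1.5, 2.2]]
rest [ 0.51355504 -0.35952733 -0.17412118] -9.976408788188063 [[-1.3, -1.0], [2.1, -1.5], [-1.0, 4.6]]
[array([ 0.52905207, -0.36090939,  0.045     ]), array([ 0.41804549, -0.34180926,  0.045     ])] -9.762887542301232
0.021356609843074616
edge [ 0.546908   -0.36459898  0.045     ]
```

Call:
play_rows([
  [0,[1.2,-0.2,0],[0.6,0.2,0.9]],
  [0,[0.8,0,1],[0.6,0,0.8]],
  [0,[0,0,2],[0,0,0]],
  [0,[0,0,2],[0,0,0]],
  [0,[0,0,1],[0,0,0]],
  [0,[0,0,0],[0,0,0]],
])

```text
time: 31.2
ee_pos: [0.5298, -0.364, 0.0819]
tcp_rot: [-179.8, 0.1, -99.5]
wrist_force: [-0.6, 0.4, 0.0]
opening: 0.0852
```

```bash
python3 -c "
from look import *
p=camera('wrist'); save(p,'w27.png',scale=1.5)
plan([.531,-.3625,.026],-100)"
```

```text
[ 0.53   -0.3641  0.0826] [-1.798e+02  9.000e-02 -9.948e+01] -> [ 0.531  -0.3625  0.026 ] -100 rows 2
[[0.0,[-0.08,-0.03,2.83],[-0.1,0.0,0.3]],[0.0,[-0.08,-0.03,2.83],[-0.1,0.0,0.3]]]
```

View pics/w27.png

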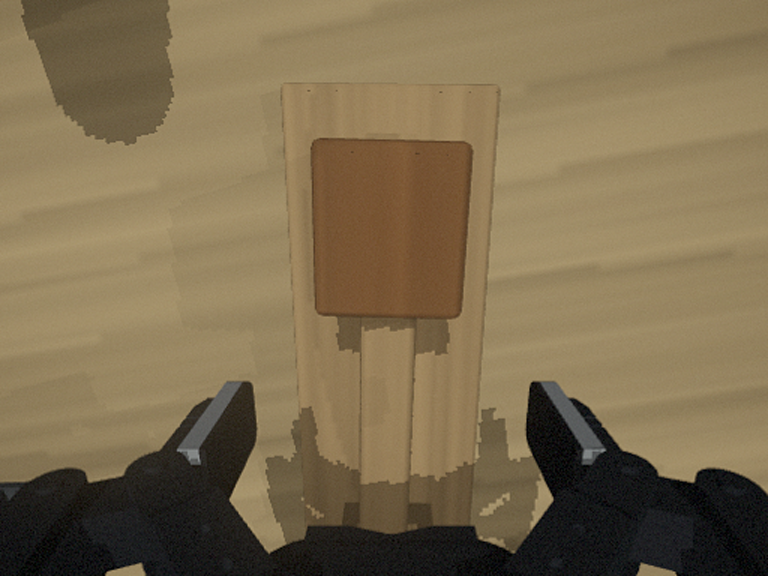

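Call:
play_rows([
  [0,[-0.1,0,2],[0,0,0.4]],
  [0,[0,0,2],[0,0,0]],
  [0,[0,0,1.2],[0,0,0]],
  [0,[0,0,0],[0,0,0]],
])

```text
time: 31.65
ee_pos: [0.532, -0.3648, 0.0333]
tcp_rot: [-179.5, -0.1, -99.9]
wrist_force: [0.2, -0.6, 0.0]
opening: 0.0851
```

```bash
python3 -c "
from look import *
p=camera('wrist'); save(p,'w28.png',scale=1.5)
plan([.531,-.3625,.026],-100)"
```

```text
[ 0.5324 -0.3651  0.0344] [-1.7941e+02 -8.0000e-02 -9.9890e+01] -> [ 0.531  -0.3625  0.026 ] -100 rows 1
[[0.0,[-0.23,0.19,0.83],[-0.6,-0.1,0.1]]]
```

View pics/w28.png

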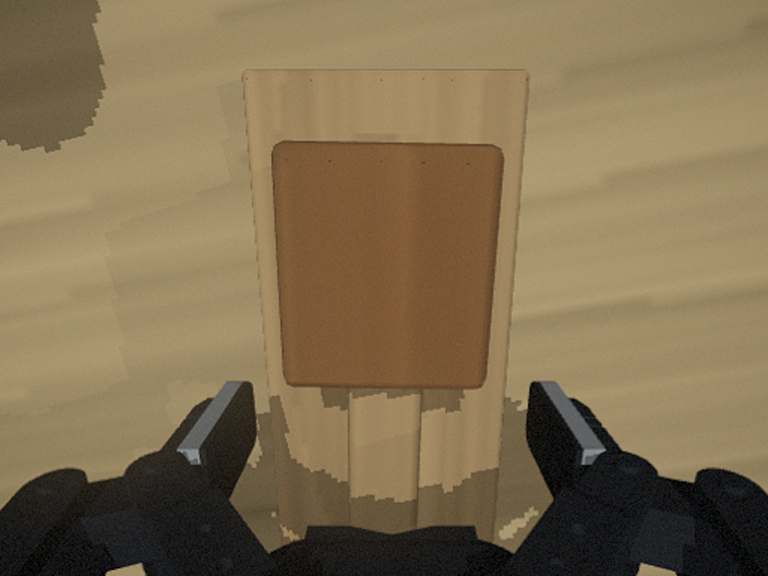

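Call:
play_rows([
  [0,[-0.2,0.3,0.6],[-0.5,0,0]],
  [0,[0,0,0.2],[0,0,0]],
  [0,[0,0,0],[0,0,0]],
  [0,[0,0,0],[0,0,0]],
], newtons=100)

```text
time: 32.1
ee_pos: [0.5311, -0.3633, 0.0292]
tcp_rot: [-179.7, -0.2, -99.9]
wrist_force: [-0.8, 0.6, 0.3]
opening: 0.0854
```

```bash
python3 -c "
from look import *
plan([.529,-.3625,.026],-100)"
```

```text
[ 0.5311 -0.3633  0.0292] [-179.72   -0.18  -99.88] -> [ 0.529  -0.3625  0.026 ] -100 rows 1
[[0.0,[-0.04,0.22,0.32],[-0.3,-0.2,0.1]]]
```

Call:
play_rows([
  [0,[0,0.2,0.3],[-0.3,-0.2,0]],
  [0,[0,0,0],[0,0,0]],
  [0.5,[0,0,0],[0,0,0]],
  [1,[0,0,0],[0,0,0]],
  [1,[0,0,0],[0,0,0]],
  [1,[0,0,0],[0,0,0]],
  [1,[0,0,0],[0,0,0]],
  [1,[0,0,0],[0,0,0]],
], newtons=100)

```text
time: 32.9
ee_pos: [0.5292, -0.3633, 0.027]
tcp_rot: [-180.0, -0.0, -99.9]
wrist_force: [1.2, 0.1, -2.8]
opening: 0.0203
```

```bash
python3 -c "
from look import *
p=camera('wrist'); save(p,'w29.png',scale=1.2)
o=get_obs();print(o['ee_pos'],o['tcp_rot'],o['wrist_force'],o['opening'])"
```

```text
[ 0.52925011 -0.36328779  0.02699685] [-1.79979745e+02 -5.02453798e-03 -9.98847149e+01] [0.48267229 0.0256469  0.1009016 ] 0.02037836425408471
```

View pics/w29.png

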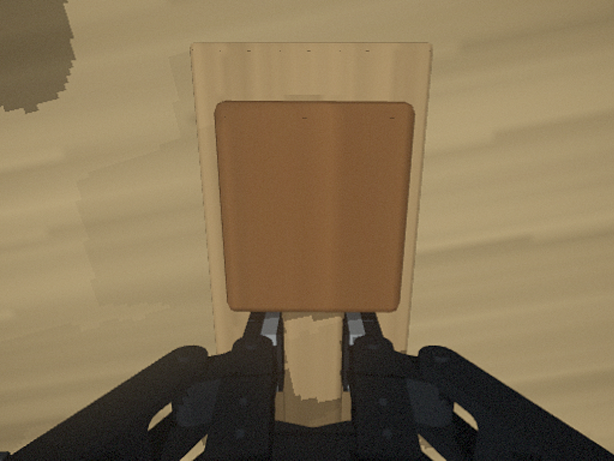

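Call:
play_rows([
  [1,[0,0,-1],[0,0,0]],
  [1,[0,0,-2],[0,0,0]],
  [1,[0,0,-3],[0,0,0]],
  [1,[0,0,-3],[0,0,0]],
  [1,[0,0,-2],[0,0,0]],
  [1,[0,0,0],[0,0,0]],
], newtons=120)

```text
time: 33.55
ee_pos: [0.5275, -0.3621, 0.1403]
tcp_rot: [179.7, 0.1, -99.9]
wrist_force: [-0.5, 0.1, -3.4]
opening: 0.0203
```

```bash
python3 -c "
from look import *
p=camera('wrist'); save(p,'w30.png',scale=1.2)
p=camera('side'); save(p,'d30.png',crop=(230,180,440,370),scale=3.5)
plan([.58,-.22,.15],-1,claw=1)"
```

```text
[ 0.5267 -0.3615  0.1369] [179.49   0.24 -99.88] -> [ 0.58 -0.22  0.15] -1 rows 13
[[1,[-1.14,-0.22,-0.1],[0.0,0.0,-7.6]],[1,[-1.1,-0.37,-0.1],[0.0,0.0,-7.6]],[1,[-1.05,-0.51,-0.1],[0.0,0.0,-7.6]],[1,[-0.97,-0.64,-0.1],[0.0,0.0,-7.6]],[1,[-0.88,-0.77,-0.1],[0.0,0.0,-7.6]],[1,[-0.77,-0.87,-0.1],[0.0,0.0,-7.6]],[1,[-0.64,-0.97,-0.1],[0.0,0.0,-7.6]],[1,[-0.51,-1.05,-0.1],[0.0,0.0,-7.6]],[1,[-0.37,-1.1,-0.1],[0.0,0.0,-7.6]],[1,[-0.22,-1.14,-0.1],[0.0,0.0,-7.6]],[1,[-0.06,-1.16,-0.1],[0.0,0.0,-7.6]],[1,[0.09,-1.16,-0.1],[0.0,0.0,-7.6]]]
[[1,[0.24,-1.14,-0.1],[0.0,0.0,-7.6]]]
```

View pics/w30.png

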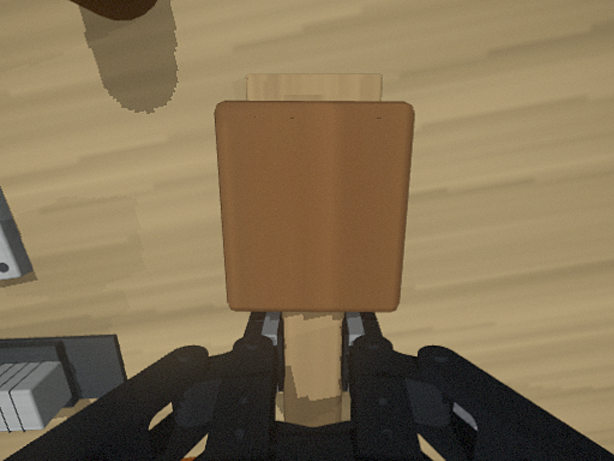

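View pics/d30.png

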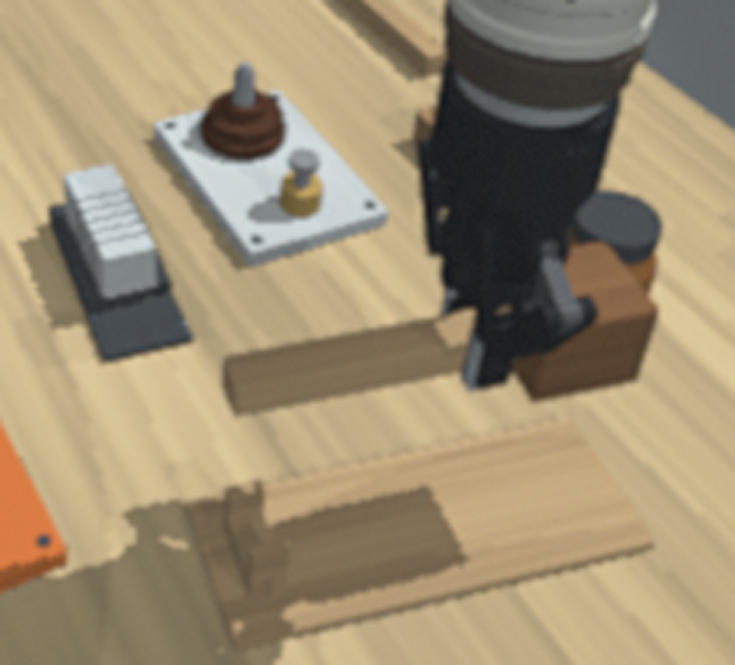

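Call:
play_rows([
  [1,[-1.1,-0.2,0],[0,0,-7]],
  [1,[-1.1,-0.4,0],[0,0,-7.6]],
  [1,[-1,-0.5,0],[0,0,-7.6]],
  [1,[-1,-0.6,0],[0,0,-7.6]],
  [1,[-0.9,-0.8,0],[0,0,-7.6]],
  [1,[-0.8,-0.9,0],[0,0,-7.6]],
  [1,[-0.6,-1,0],[0,0,-7.6]],
  [1,[-0.5,-1,0],[0,0,-7.6]],
  [1,[-0.4,-1.1,0],[0,0,-7.6]],
  [1,[-0.2,-1.1,0],[0,0,-7.6]],
  [1,[0,-1.1,0],[0,0,-7.6]],
  [1,[0,-1,0],[0,0,-7]],
])

```text
time: 34.85
ee_pos: [0.565, -0.225, 0.1111]
tcp_rot: [-179.1, 2.4, -6.4]
wrist_force: [-1.4, 0.1, -3.4]
opening: 0.0202
```

Call:
play_rows([
  [1,[0,-1,0],[0,0,-5]],
  [1,[0,0,0],[0,0,0]],
  [1,[0,0,0],[0,0,0]],
])

```text
time: 35.15
ee_pos: [0.5642, -0.2129, 0.1055]
tcp_rot: [-178.7, 2.7, -1.1]
wrist_force: [-0.4, 0.1, -3.3]
opening: 0.0202
```

```bash
python3 -c "
from look import *
p=camera('wrist'); save(p,'w31.png',scale=1.5)
plan([.586,-.161,.12],-1,claw=1)"
```

```text
[ 0.5642 -0.2129  0.1055] [-178.68    2.73   -1.08] -> [ 0.586 -0.161  0.12 ] -1 rows 2
[[1,[1.01,-2.63,-0.71],[-0.7,1.4,-0.1]],[1,[1.03,-2.62,-0.72],[-0.7,1.4,-0.1]]]
```

View pics/w31.png

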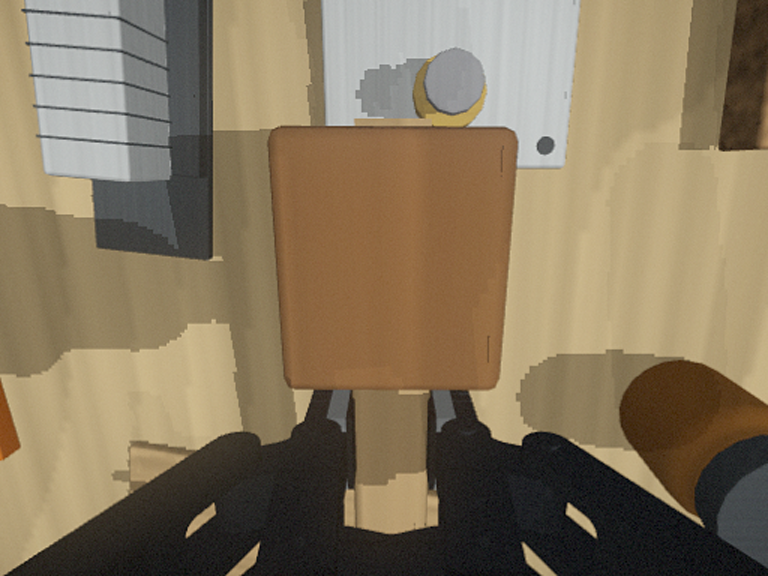

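Call:
play_rows([
  [1,[1,-2,-0.7],[-0.7,1.4,0]],
  [1,[1,-2.2,-0.7],[-0.6,1.3,0]],
  [1,[0,-0.8,0],[0,0,0]],
  [1,[0,0,0],[0,0,0]],
  [1,[0,0,0],[0,0,0]],
])

```text
time: 35.7
ee_pos: [0.5846, -0.1653, 0.117]
tcp_rot: [180.0, 0.2, -1.8]
wrist_force: [-0.5, -0.2, -3.3]
opening: 0.0201
```

```bash
python3 -c "
from look import *
plan([.586,-.161,.10],-1,claw=1)"
```

```text
[ 0.5846 -0.1653  0.117 ] [179.99   0.19  -1.79] -> [ 0.586 -0.161  0.1  ] -1 rows 1
[[1,[0.13,-0.43,1.7],[0.0,0.2,-0.8]]]
```

Call:
play_rows([
  [1,[0.1,-0.4,1],[0,0.2,-0.8]],
  [1,[0,0,1],[0,0,0]],
  [1,[0,0,0],[0,0,0]],
  [1,[0,0,0],[0,0,0]],
])

```text
time: 36.1
ee_pos: [0.5845, -0.1632, 0.0932]
tcp_rot: [-180.0, 0.2, -1.1]
wrist_force: [-0.1, -0.3, -3.6]
opening: 0.0202
```

```bash
python3 -c "
from look import *
o=get_obs();print(o['ee_pos'],o['tcp_rot'])
p=camera('side'); save(p,'d31.png',crop=(230,130,400,280),scale=4)
p=camera('wrist'); save(p,'w32.png',scale=1.2)"
```

```text
[ 0.58447085 -0.16318943  0.09321707] [-1.79983704e+02  1.59716044e-01 -1.11591918e+00]
```

View pics/d31.png

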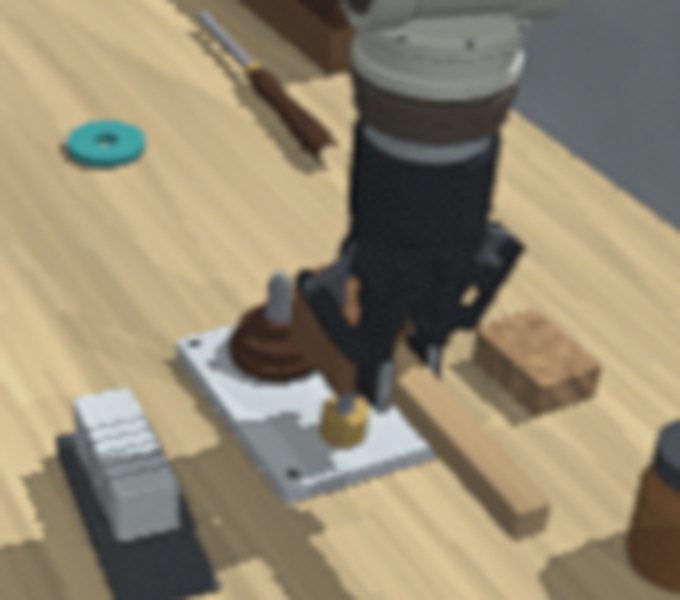

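View pics/w32.png

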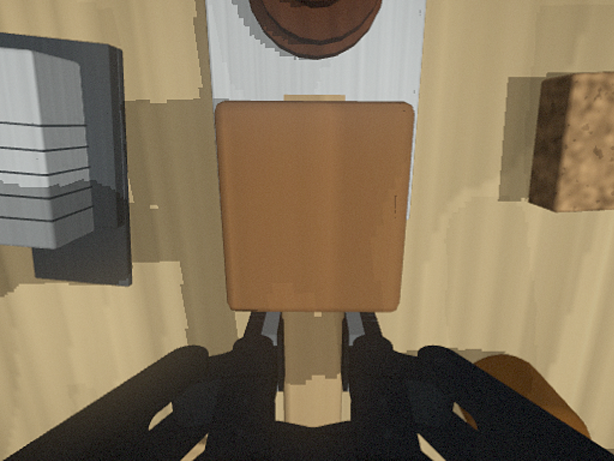

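Call:
play_rows([
  [1,[0,0,0.7],[0,0,0]],
  [1,[0,0,0.5],[0,0,0]],
  [1,[0,0,0.5],[0,0,0]],
  [1,[0,0,0.5],[0,0,0]],
  [1,[0,0,0],[0,0,0]],
])

```text
time: 36.7
ee_pos: [0.5853, -0.1635, 0.0712]
tcp_rot: [180.0, 0.0, -1.1]
wrist_force: [0.4, 0.3, -2.8]
opening: 0.0201
```

Call:
play_rows([
  [1,[0,0,0.5],[0,0,0]],
  [1,[0,0,0.5],[0,0,0]],
])

```text
time: 36.9
ee_pos: [0.5855, -0.1637, 0.062]
tcp_rot: [180.0, -0.1, -1.1]
wrist_force: [-2.1, -0.5, 3.5]
opening: 0.0204
```

Call:
play_rows([
  [1,[0,0,0.4],[0,0,0]],
  [1,[0,0,0.3],[0,0,0]],
])

```text
time: 37.1
ee_pos: [0.5863, -0.1649, 0.0595]
tcp_rot: [179.8, -0.3, -1.1]
wrist_force: [-11.4, -0.2, 24.9]
opening: 0.02
```

```bash
python3 -c "
from look import *
p=camera('side'); save(p,'d32.png',crop=(230,130,400,280),scale=4)
p=camera('wrist'); save(p,'w33.png',scale=1.2)
o=get_obs();print(o['ee_pos'],o['tcp_rot'],o['wrist_force'])"
```

```text
[ 0.58618938 -0.16481747  0.05973482] [179.81681857  -0.33082518  -1.12667321] [-8.57199082 -0.89415846 20.47288613]
```

View pics/d32.png

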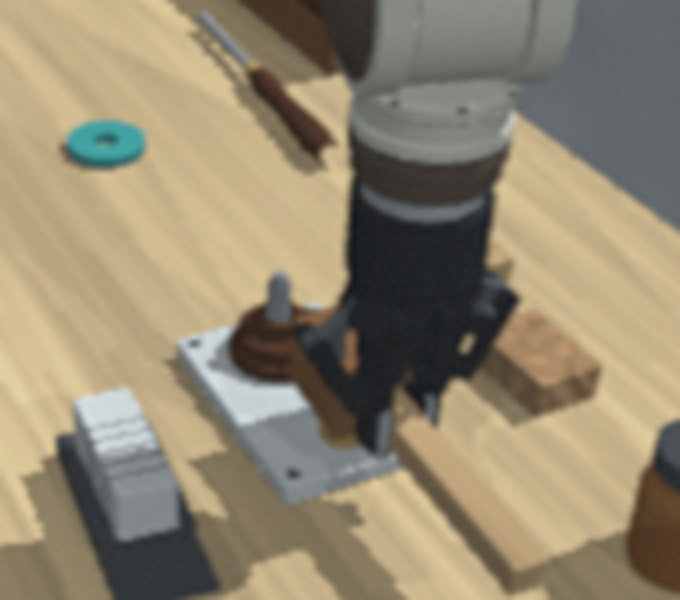

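View pics/w33.png

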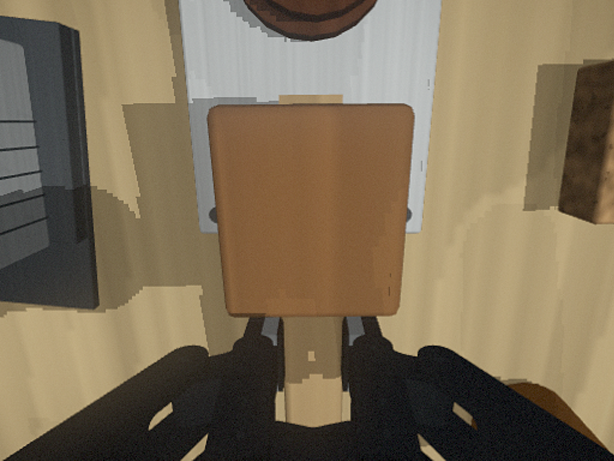

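Force rose to 25 N at the expected bottomed height. Raise and look at the pin.

Call:
play_rows([
  [1,[0,0,-1],[0,0,0]],
  [1,[0,0,-2],[0,0,0]],
  [1,[0,1,-2],[0,0,0]],
  [1,[0,3,-1],[0,0,0]],
  [1,[0,3,0],[0,0,0]],
  [1,[0,2,0],[0,0,0]],
  [1,[0,0,0],[0,0,0]],
])

```text
time: 37.9
ee_pos: [0.5844, -0.2563, 0.1204]
tcp_rot: [179.8, -0.3, -1.0]
wrist_force: [0.1, -0.1, -3.5]
opening: 0.0204
```

```bash
python3 -c "
from look import *
p=camera('side'); save(p,'d33.png',crop=(230,130,400,280),scale=4)
p=camera('wrist'); save(p,'w34.png',scale=1.2)
o=get_obs();print(o['ee_pos'],o['tcp_rot'],o['wrist_force'])"
```

```text
[ 0.58437371 -0.2543188   0.12019665] [179.89742911  -0.25465099  -0.90007149] [ 0.06813632  0.42950254 -4.16645653]
```

View pics/d33.png

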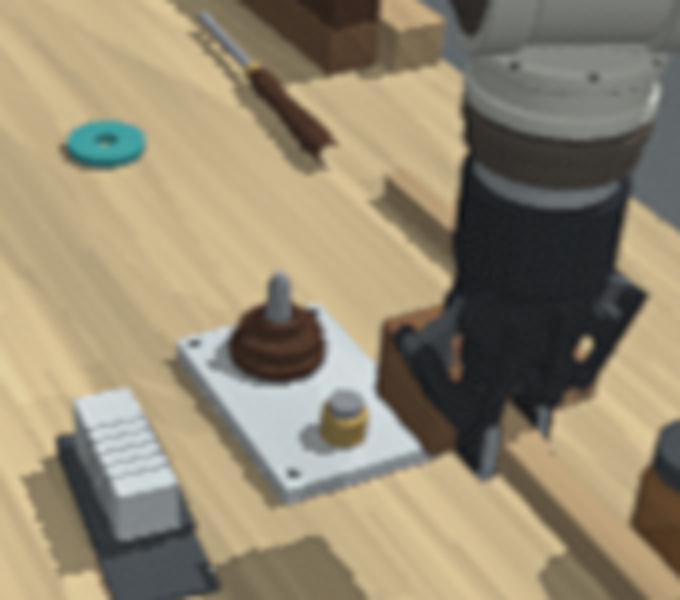

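View pics/w34.png

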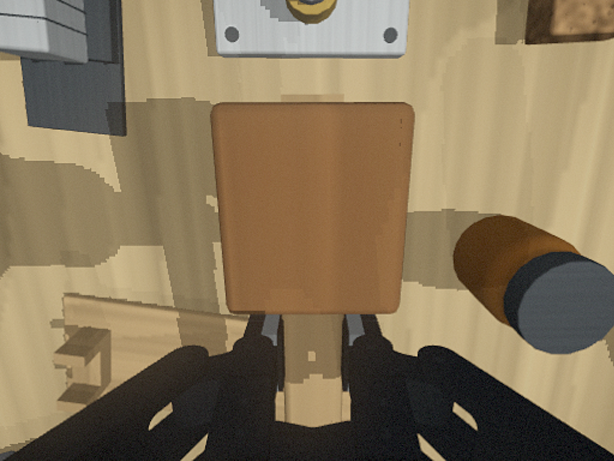

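Pin head sits on the collar. Take the mallet back.

```bash
python3 -c "
from look import *
plan([.5285,-.362,.15],-99.9,n=13,claw=1)"
```

```text
[ 0.5844 -0.2543  0.1202] [179.9   -0.25  -0.9 ] -> [ 0.5285 -0.362   0.15  ] -99.9 rows 13
[[1,[-0.42,0.84,-0.23],[0.0,0.0,7.6]],[1,[-0.3,0.88,-0.23],[0.0,0.0,7.6]],[1,[-0.18,0.92,-0.23],[0.0,0.0,7.6]],[1,[-0.06,0.93,-0.23],[0.0,0.0,7.6]],[1,[0.06,0.93,-0.23],[0.0,0.0,7.6]],[1,[0.19,0.91,-0.23],[0.0,0.0,7.6]],[1,[0.31,0.88,-0.23],[0.0,0.0,7.6]],[1,[0.42,0.83,-0.23],[0.0,0.0,7.6]],[1,[0.53,0.77,-0.23],[0.0,0.0,7.6]],[1,[0.62,0.69,-0.23],[0.0,0.0,7.6]],[1,[0.71,0.6,-0.23],[0.0,0.0,7.6]],[1,[0.78,0.5,-0.23],[0.0,0.0,7.6]]]
[[1,[0.84,0.4,-0.23],[0.0,0.0,7.6]]]
```

Call:
play_rows([
  [1,[-0.4,0.8,-1.2],[0,0,7]],
  [1,[-0.3,0.9,-1.2],[0,0,7.6]],
  [1,[-0.2,0.9,-0.5],[0,0,7.6]],
  [1,[-0.1,0.9,-0.2],[0,0,7.6]],
  [1,[0.1,0.9,-0.2],[0,0,7.6]],
  [1,[0.2,0.9,-0.2],[0,0,7.6]],
  [1,[0.3,0.9,-0.2],[0,0,7.6]],
  [1,[0.4,0.8,-0.2],[0,0,7.6]],
  [1,[0.5,0.8,-0.2],[0,0,7.6]],
  [1,[0.6,0.7,-0.2],[0,0,7.6]],
  [1,[0.7,0.6,-0.2],[0,0,7.6]],
  [1,[0.8,0.5,-0.2],[0,0,7]],
])

```text
time: 39.2
ee_pos: [0.5324, -0.3391, 0.1639]
tcp_rot: [179.9, 0.3, -93.6]
wrist_force: [0.5, -0.1, -3.2]
opening: 0.02
```

Call:
play_rows([
  [1,[0.8,0.4,0],[0,0,5]],
  [1,[0,0,0],[0,0,0]],
  [1,[0,0,0],[0,0,0]],
])

```text
time: 39.5
ee_pos: [0.5283, -0.3446, 0.1633]
tcp_rot: [179.8, 0.4, -98.7]
wrist_force: [0.8, 0.2, -2.5]
opening: 0.0204
```

```bash
python3 -c "
from look import *
p=camera('wrist'); save(p,'w35.png',scale=1.2)
plan([.5293,-.3633,.12],-99.9,claw=1)"
```

```text
[ 0.5283 -0.3445  0.1633] [179.77   0.37 -98.7 ] -> [ 0.5293 -0.3633  0.12  ] -99.9 rows 2
[[1,[0.94,-0.2,2.16],[0.1,0.2,0.6]],[1,[0.93,-0.21,2.16],[0.1,0.2,0.6]]]
```

View pics/w35.png

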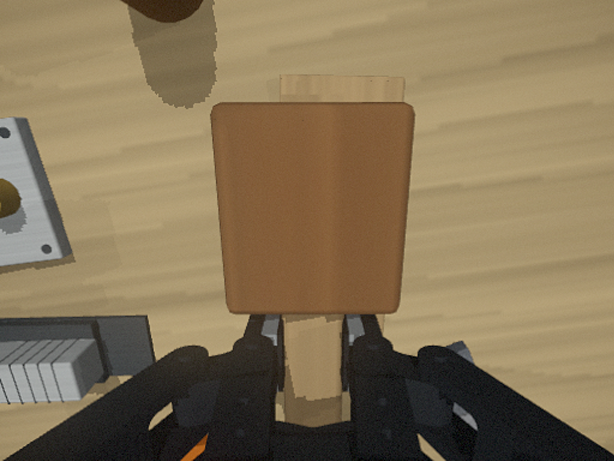

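Call:
play_rows([
  [1,[0.9,-0.2,1.5],[0,0.2,0.6]],
  [1,[0.9,-0.1,2],[0,0.2,0.6]],
  [1,[0,0,2],[0,0,0]],
  [1,[0,0,2],[0,0,0]],
  [1,[0,0,0],[0,0,0]],
  [1,[0,0,0],[0,0,0]],
])

```text
time: 40.15
ee_pos: [0.5291, -0.3623, 0.0807]
tcp_rot: [179.7, -0.0, -99.5]
wrist_force: [0.2, 0.1, -2.5]
opening: 0.02
```

```bash
python3 -c "
from look import *
plan([.5293,-.3633,.06],-99.9,claw=1)"
```

```text
[ 0.5291 -0.3623  0.0807] [ 1.7968e+02 -4.0000e-02 -9.9460e+01] -> [ 0.5293 -0.3633  0.06  ] -99.9 rows 1
[[1,[0.09,-0.04,2.07],[0.3,0.0,0.4]]]
```

Call:
play_rows([
  [1,[0.1,0,1.5],[0.3,0,0.4]],
  [1,[0,0,1.3],[0,0,0]],
  [1,[0,0,0.8],[0,0,0]],
  [1,[0,0,0],[0,0,0]],
  [1,[0,0,0],[0,0,0]],
])

```text
time: 40.65
ee_pos: [0.5304, -0.364, 0.0462]
tcp_rot: [-179.8, -0.1, -99.7]
wrist_force: [0.7, 0.3, -3.0]
opening: 0.0201
```

```bash
python3 -c "
from look import *
p=camera('side'); save(p,'d36.png',crop=(230,180,440,370),scale=3.5)
p=camera('wrist'); save(p,'w36.png',scale=1.2)
print(get_obs()['wrist_force'])
plan([.5293,-.3633,.027],-99.9,claw=1)"
```

```text
[-0.51298011  0.27294891 -2.84292523]
[ 0.5305 -0.3641  0.0463] [-1.7982e+02 -1.5000e-01 -9.9750e+01] -> [ 0.5293 -0.3633  0.027 ] -99.9 rows 1
[[1,[-0.06,0.13,1.93],[-0.2,-0.1,0.1]]]
```

View pics/d36.png

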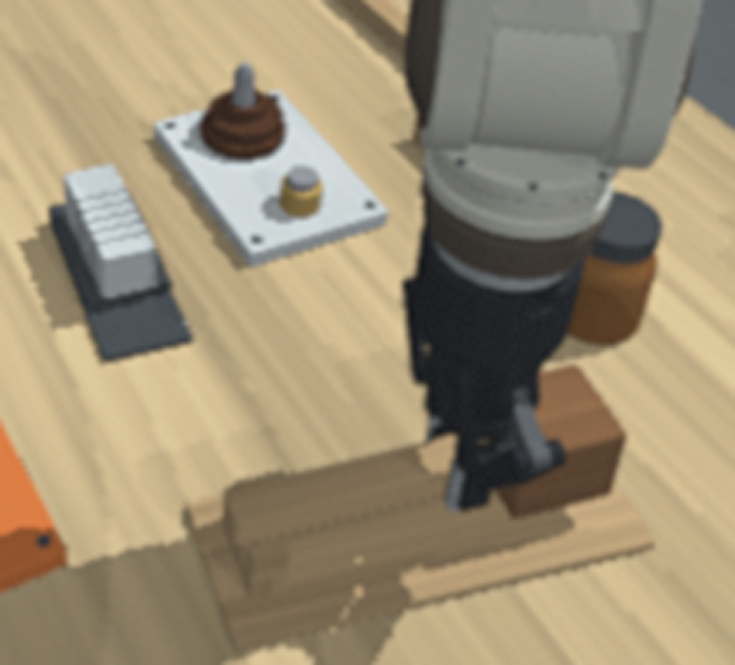

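View pics/w36.png

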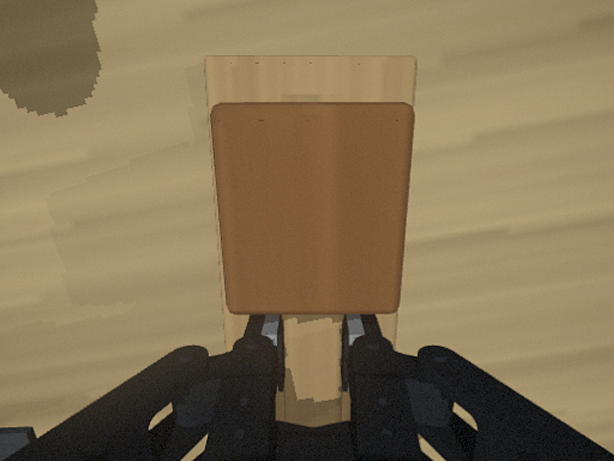

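Call:
play_rows([
  [1,[-0.1,0.1,0.7],[-0.2,0,0]],
  [1,[0,0,0.5],[0,0,0]],
  [1,[0,0,0.3],[0,0,0]],
  [1,[0,0,0],[0,0,0]],
])

```text
time: 41.15
ee_pos: [0.5301, -0.3631, 0.0311]
tcp_rot: [-179.9, -0.2, -99.7]
wrist_force: [-0.5, -0.5, -2.3]
opening: 0.0206
```

```bash
python3 -c "
from look import *
print(get_obs()['wrist_force'])
plan([.5293,-.3633,.027],-99.9,claw=1)"
```

```text
[-0.53151503 -0.46258567 -2.3123445 ]
[ 0.5301 -0.3631  0.0311] [-179.95   -0.19  -99.74] -> [ 0.5293 -0.3633  0.027 ] -99.9 rows 1
[[1,[0.03,0.08,0.41],[-0.1,-0.2,0.2]]]
```

Call:
play_rows([
  [1,[0,0.1,0.3],[0,0,0]],
  [1,[0,0,0],[0,0,0]],
  [1,[0,0,0.1],[0,0,0]],
  [1,[0,0,0],[0,0,0]],
])

```text
time: 41.55
ee_pos: [0.5294, -0.3633, 0.0289]
tcp_rot: [-179.9, -0.3, -99.8]
wrist_force: [-1.2, 1.1, 2.7]
opening: 0.0203
```

Call:
play_rows([
  [0.7,[0,0,0.1],[0,0,0]],
  [0.5,[0,0,0],[0,0,0]],
  [0,[0,0,0],[0,0,0]],
  [0,[0,0,0],[0,0,0]],
  [0,[0,0,0],[0,0,0]],
  [0,[0,0,0],[0,0,0]],
  [0,[0,0,-2],[0,0,0]],
  [0,[0,0,-3.5],[0,0,0]],
  [0,[0,0,-3.5],[0,0,0]],
  [0,[0,0,-2],[0,0,0]],
  [0,[0,0,0],[0,0,0]],
], newtons=20)

```text
time: 42.65
ee_pos: [0.5289, -0.3625, 0.1401]
tcp_rot: [-179.9, -0.2, -99.7]
wrist_force: [-0.3, -1.2, -0.7]
opening: 0.0854
```

```bash
python3 -c "
from look import *
import pickle
p=camera('wrist'); save(p,'w37.png',scale=1.5); pickle.dump(p,open('w2.pkl','wb'))
p=camera('side'); save(p,'d37.png',crop=(200,150,420,370),scale=3)
print(get_obs()['ee_pos'],get_obs()['tcp_rot'])"
```

```text
[ 0.52805872 -0.36198283  0.13681793] [ 1.79876890e+02 -1.03235337e-01 -9.97461148e+01]
```

View pics/w37.png

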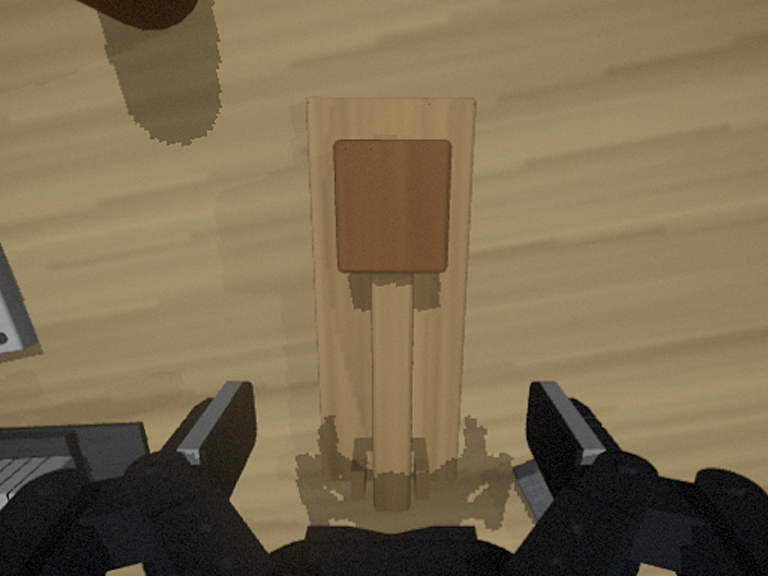

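View pics/d37.png

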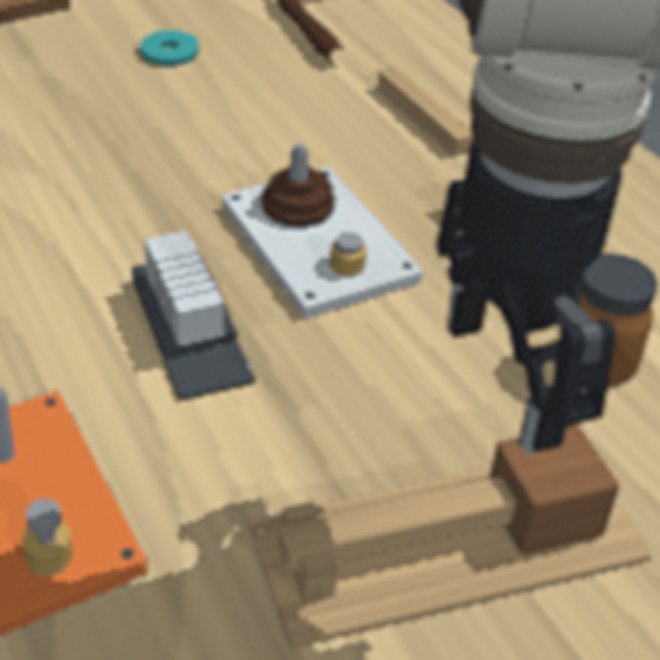

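Mallet is back in the saddle (392,300). Last check over the stand.

```bash
python3 -c "
from look import *
plan([.586,-.02,.2],-1,n=12)"
```

```text
[ 0.5281 -0.362   0.1368] [ 1.7988e+02 -1.0000e-01 -9.9750e+01] -> [ 0.586 -0.02   0.2  ] -1 rows 12
[[0.0,[-2.89,0.01,-0.53],[0.0,0.0,-8.2]],[0.0,[-2.86,-0.41,-0.53],[0.0,0.0,-8.2]],[0.0,[-2.77,-0.81,-0.53],[0.0,0.0,-8.2]],[0.0,[-2.63,-1.2,-0.53],[0.0,0.0,-8.2]],[0.0,[-2.43,-1.56,-0.53],[0.0,0.0,-8.2]],[0.0,[-2.18,-1.9,-0.53],[0.0,0.0,-8.2]],[0.0,[-1.89,-2.19,-0.53],[0.0,0.0,-8.2]],[0.0,[-1.55,-2.44,-0.53],[0.0,0.0,-8.2]],[0.0,[-1.19,-2.63,-0.53],[0.0,0.0,-8.2]],[0.0,[-0.8,-2.78,-0.53],[0.0,0.0,-8.2]],[0.0,[-0.39,-2.86,-0.53],[0.0,0.0,-8.2]],[0.0,[0.02,-2.89,-0.53],[0.0,0.0,-8.2]]]
```

Call:
play_rows([
  [0,[-1.5,0,-3],[0,0,-6]],
  [0,[-2.8,-0.3,-2.5],[0,0,-8]],
  [0,[-2.8,-0.7,-1],[0,0,-8]],
  [0,[-2.7,-1.1,-0.5],[0,0,-8]],
  [0,[-2.5,-1.5,-0.5],[0,0,-8]],
  [0,[-2.2,-1.8,-0.5],[0,0,-8]],
  [0,[-2,-2.1,-0.5],[0,0,-8]],
  [0,[-1.6,-2.4,-0.5],[0,0,-8]],
  [0,[-1.3,-2.6,-0.5],[0,0,-8]],
  [0,[-0.9,-2.8,-0.5],[0,0,-8]],
  [0,[-0.5,-2.8,0],[0,0,-8]],
  [0,[0,-3,0],[0,0,-8]],
])

```text
time: 43.95
ee_pos: [0.5802, -0.0226, 0.2165]
tcp_rot: [-179.6, 1.8, -2.4]
wrist_force: [1.2, 0.4, -1.0]
opening: 0.0852
```

Call:
play_rows([
  [0,[0,-1,0],[0,0,-4]],
  [0,[0,0,0],[0,0,0]],
  [0,[0,0,0],[0,0,0]],
])

```text
time: 44.25
ee_pos: [0.5798, -0.0088, 0.211]
tcp_rot: [-179.4, 2.2, 2.1]
wrist_force: [-0.3, -0.4, 0.7]
opening: 0.0853
```

```bash
python3 -c "
from look import *
p=camera('wrist')
print(get_obs()['ee_pos'],get_obs()['tcp_rot'])
im=cv2.resize(p['img'][:,:,::-1],None,fx=3,fy=3,interpolation=cv2.INTER_CUBIC)
t=np.linspace(0,2*np.pi,80)
for x,y,r,z,c in [(.588,-.0208,.033,.026,(0,255,0)),(.588,-.0208,.029,.037,(255,255,0)),(.588,-.0208,.017,.048,(0,0,255)),(.586,-.111,.011,.043,(0,0,255)),(.586,-.111,.011,.058,(255,0,0))]:
    uv=proj(p,np.c_[x+r*np.cos(t),y+r*np.sin(t),np.full(80,z)])
    cv2.polylines(im,[np.int32(uv*3+1)],True,c,1)
c=proj(p,[.587,-.06,.02])[0]*3; x0,y0=int(max(c[0]-350,0)),int(max(c[1]-290,0))
cv2.imwrite('pics/w40.png',im[y0:y0+580,x0:x0+700])
p=camera('scene'); save(p,'s40.png',scale=1.5)
p=camera('side'); save(p,'d40.png',scale=1.5)"
```

```text
[ 0.57976865 -0.00899577  0.21101327] [-179.37334355    2.2166851     2.11527337]
```

View pics/w40.png

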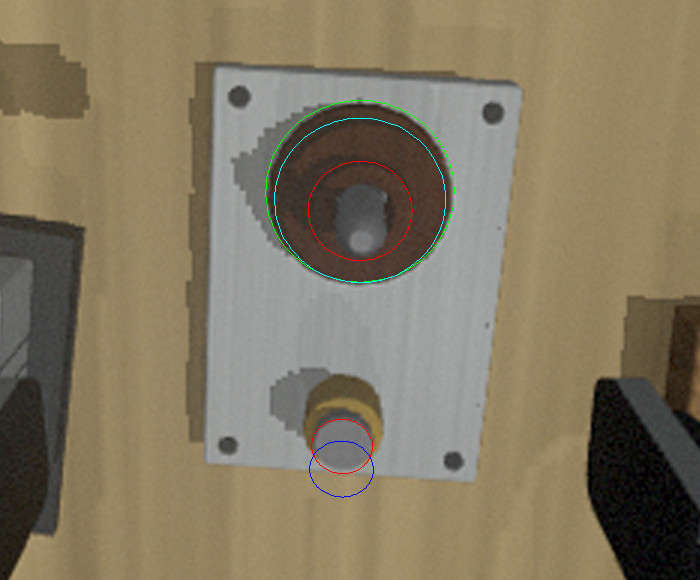

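View pics/s40.png

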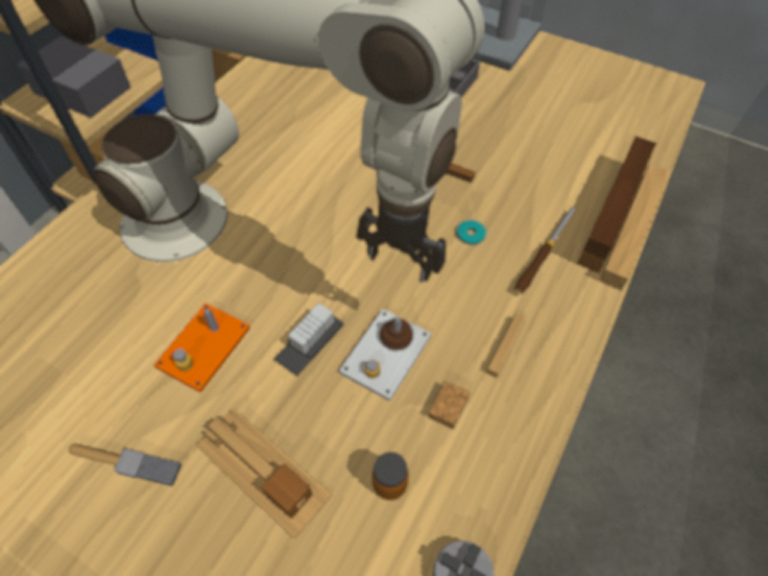

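View pics/d40.png

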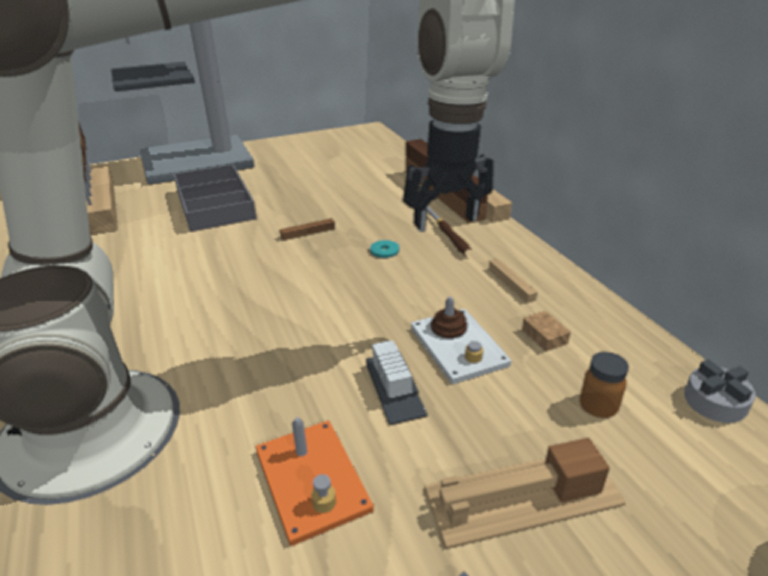

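The pin matches the 43 mm circle, the rings match their home circles, and no loose dark rings are left. Handing in.

```bash
python3 -c "
from workcell import *
print(job_done())"
```

```text
the job is handed in; nothing more can be done
None
```

The job is finished and handed in at about 44 s on the robot's clock. No verdict was reported, so what follows is from my own camera checks.

- **Rings:** three dark rings were there: 66, 58 and 34 mm. I threaded them in that order, and the last wrist picture matches the circles expected for fully home rings. I saw no 50 or 42 mm ring; the turquoise ring and the orange stand were left alone.
- **Gauge block:** it tipped over its stop onto its side. It first came to rest at about bed y = −4 mm, so I pushed it along to about +14 mm, square to the bed. I wasn't given the exact target spot along the bed, so that distance is my estimate and was not checked.
- **Pin:** I pressed it down with the mallet head held level. The force rose to 25 N at the height expected for the pin on its collar. The final picture matches the pin top at 43 mm, fully down.
- **Mallet:** it lies back on its rest with the handle in the saddle, released within about 2 mm of where I picked it up.
- **Bystanders:** none looked moved in the last scene and side pictures, and the robot was well clear of everything.

The wrist camera showed things 1–4% smaller than expected throughout. That is slightly more than its stated accuracy in places, but the fits still agreed with each other to about 1–2 mm.

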